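# Sort height spacers by gauge and start the bottle loader

### The arm

A 6-joint arm with a two-finger parallel gripper is mounted at the origin on the work surface. World frame = base frame: x ahead of the robot, y to its left, z up, the work surface at z = 0. Lengths are in m, angles in degrees, forces in N, time in s.
With the tool pointing down it reaches from about 0.35 to 0.875 m from the base axis. Payload 4.2 kg.
Tool frame: the origin (TCP) lies at the very end of the fingers, on their centre line; the grasp point (between the pads) lies 19 mm behind it; z points along the fingers, y is the line along which they close (so a half turn about z gives the same grasp; the last joint's range is limited). The gripper opens to 87 mm and grips with 3 to 60 N. Pads are 19 mm wide; open, the fingers measure 117 mm over their backs; the gripper's body (75 mm by 190 mm) begins 51 mm behind the grasp point.
Start: joints at [81.967, 22.042, 0.453, 0, -68.411, -14.817], TCP at [0.243, 0.576, 0.223] pointing down, gripper open.
Joint ranges: [-179.83, 179.83], [-69.29, 118.12], [-61.27, 80.66], [-181.25, 117.63], [-171.15, -9.14], [-177.46, 177.46]. Speed limits (degrees/s): [159.86, 159.86, 180, 180, 180, 180].

### API

Orientations are given as a 3x3 rotation matrix whose columns are the frame's x, y, z axes.
In Python, from station import * gives the robot as it stands.
- The arm moves only by the shell command python3 -m pendant 'ROWS'. ROWS is JSON, a list of rows, each an object of numbers: "x", "y", "z": the shift along the world's x, y, z normalised to -1 to 1, where 1 is 250 mm; "rx", "ry", "rz": the turn, a rotation vector about the world's x, y, z normalised to -1 to 1, where 1 is 180 degrees; "claw": the opening, from 0 (shut) to 1 (fully open). A call has exactly 8 rows; each row is the pose to reach, as a shift and turn from the pose commanded when the call began, turning the shorter way round; what a row does not reach only later rows make up. A row lasts 1/8 s, in which the tool goes at most 62.5 mm and 10.7 degrees, less where a joint would pass 70% of its speed; a pose out of reach is approached as far as the arm can. A call with a number of a shift or a turn outside -1 to 1 is refused whole. A call with a gripper value outside its range is refused whole. The fingers move at their own pace and stop on an object; the grip force is fixed at half the most. Time passes only in rows, so rows that repeat a pose let the fingers close, or fill a call up. It gives the time, the measured TCP pose, the force, the opening and the grip force at its end, in the units of the state.
- sense(): the state, without advancing time (a new reading comes with each control period).
- capture(name): name is "scene" or "top"; returns a dict with "color" (480x640x3 uint8, red, green, blue), "mtx" (3x3 intrinsics, pixels), "world_to_cam" (4x4, takes a point from world to camera coordinates). Camera axes: x right, y up, looking along -z (the intrinsics and any distortion apply to the point x, -y, -z); pixel columns grow to the right and rows downward; lengths in m; the calibration is good to about 2 mm. A picture is of the moment at which its call begins. There is no depth.
- finish_job(): hands the job in; it is judged then, once.
Trained networks look in a picture, given as the dict that the camera call returned (one of the last four; its "shot" number tells which), for a name from the list of things; names that differ only in an ending like _2 or _b are one class to them, and where a whole thing is asked for, a point or a joint stands for the part that bears it (a point fixed in the world has none). Each returns a list of dicts, best first, with "conf" (0 to 1); they miss things now and then, are a little off and sometimes report something else, mostly with a low value. They report only what shows in the picture. A call takes as long as a camera call. They do not tell look-alikes from the thing itself.
- search_frame(picture, label): "centre" ([column, row] in pixels, amid what is visible of it).
- regions_of(picture, label): "region" (480x640 bool, what is visible of it) and "centre" ([column, row] in pixels, amid what is visible of it).
The state is a dict: "time_s": time; "joints": joint angles; "joint_velocities": joint speeds; "effort": joint torques, N m; "tcp_pos": TCP position; "ee_rot": TCP orientation; "wrist_force": force on the tool from outside, world axes, zero at the start; "moment": the same for the moment, N m; "gripper_width": opening from 0.0 (shut) to 1.0 (fully open); "gripper_force": force on a finger pad.
Only numpy, scipy, OpenCV 4.12 (cv2) and the standard library are available. Lean on these libraries where they do the work, as an engineer would, in place of code of your own. Each camera call takes 0.05 s, during which the arm holds its last target. There are 200 camera calls.

### The job

Load the loader: stand every short spacer upright in the nearer, shallow groove and every tall one upright in the farther, deep groove (they look alike; feeling their tops against the gauge step tells: short ones end below it, tall ones above), and stand the blue-capped bottle on its seat so that it holds the sensing pin down. Once all that is loaded, press the recessed start button all the way down with the stylus, then put the stylus back upright in its stand, leaving the loader loaded. Do not disturb the other things on the bench.

Things in the scene. Friction and masses are not known exactly. Their poses are not given: they have to be found in the camera images.
- spacer1: plain aluminium spacer, upright cylinder 34 mm in diameter, 0.12 kg; four to six of the six are present, in any mix of short and tall. The name does not tell which it is: standing on the bench, a short one (54 mm) ends 3 mm below the gauge step, a tall one (60 mm) 3 mm above. Origin: centre of the underside, z up. spacer1_c1 is a point 3 mm below its top
- spacer2: plain aluminium spacer, upright cylinder 34 mm in diameter, 0.12 kg; four to six of the six are present, in any mix of short and tall. The name does not tell which it is: standing on the bench, a short one (54 mm) ends 3 mm below the gauge step, a tall one (60 mm) 3 mm above. Origin: centre of the underside, z up. spacer2_c1 is a point 3 mm below its top
- spacer3: plain aluminium spacer, upright cylinder 34 mm in diameter, 0.12 kg; four to six of the six are present, in any mix of short and tall. The name does not tell which it is: standing on the bench, a short one (54 mm) ends 3 mm below the gauge step, a tall one (60 mm) 3 mm above. Origin: centre of the underside, z up. spacer3_c1 is a point 3 mm below its top
- spacer4: plain aluminium spacer, upright cylinder 34 mm in diameter, 0.12 kg; four to six of the six are present, in any mix of short and tall. The name does not tell which it is: standing on the bench, a short one (54 mm) ends 3 mm below the gauge step, a tall one (60 mm) 3 mm above. Origin: centre of the underside, z up. spacer4_c1 is a point 3 mm below its top
- spacer5: plain aluminium spacer, upright cylinder 34 mm in diameter, 0.12 kg; four to six of the six are present, in any mix of short and tall. The name does not tell which it is: standing on the bench, a short one (54 mm) ends 3 mm below the gauge step, a tall one (60 mm) 3 mm above. Origin: centre of the underside, z up. spacer5_c1 is a point 3 mm below its top
- spacer6: plain aluminium spacer, upright cylinder 34 mm in diameter, 0.12 kg; four to six of the six are present, in any mix of short and tall. The name does not tell which it is: standing on the bench, a short one (54 mm) ends 3 mm below the gauge step, a tall one (60 mm) 3 mm above. Origin: centre of the underside, z up. spacer6_c1 is a point 3 mm below its top
- gauge_step (a point): middle of the flat top of the gauge step: a fixed steel block standing on the bench, step 44 x 44 mm with its top (this point) 57 mm above the bench, and a darker back 14 mm thick and 70 mm high along the +x side of the step (22 to 36 mm from this point)
- loader: fixed grey loader, axes x away from the robot, y left, z up (turned up to 0.22 rad). Deck 146 mm (x) by 190 mm (y), 25 mm high, with two straight grooves along its y, each 46 mm wide and 174 mm long with a 38 mm wide land between them; they lie at x = -40 mm (nearer the robot, shallow) and x = +40 mm (farther, deep). Beyond its +y end lies the bottle seat, at its -y end stands the console with the start button. Origin: under the middle of the deck
- short_groove (a point): middle of the floor of the nearer, shallow groove for short spacers; floor 10 mm above the bench, groove 15 mm deep; axes as the loader's, groove runs along y. Room for three spacers side by side about 56 mm apart
- tall_groove (a point): middle of the floor of the farther, deep groove for tall spacers; floor 4 mm above the bench, groove 21 mm deep; axes as the loader's, groove runs along y. Room for three spacers. With each spacer in its right groove all their tops are level, 64 mm above the bench
- seat (a point): middle of the bottle seat, a flat grey pad 76 x 76 mm without a rim, its top (this point) 4 mm above the bench, 160 mm from the deck's middle along the loader's +y. The sensing pin stands up in its middle
- pin (a joint): steel sensing pin in the middle of the bottle seat, 10 mm in diameter: 0 when up (5 mm above the pad), about 0.005 m when pressed level with the pad; a spring of about 0.8 N, which the bottle's weight overcomes
- recess (a point): middle of the mouth of the recess in the console's top, 36 mm above the bench, 125 mm from the deck's middle along the loader's -y: square 20 x 20 mm hole, too narrow for fingers; the start button's top lies 9 mm below this point
- start (a joint): black spring start button at the bottom of the recess, 15 mm in diameter: 0 when up, 0.004 m fully pressed straight down with about 4.5 N; it springs back
- bottle: glass jar with blue cap, 64 mm in diameter, 62 mm high, about 0.32 kg, upright on the bench; it can be gripped round the body from above with the grip 36 mm above its underside. Origin: centre of its underside
- stylus: upright stylus in the stand: steel shaft 7 mm in diameter and 45 mm long below a black handle 22 mm in diameter and 62 mm long; total 107 mm. Origin: the lower tip of the shaft; z up along the handle; grip the handle about 83 mm above the tip
- stand_hole (a point): middle of the mouth of the hole in the stylus stand, a fixed grey block 58 x 58 mm, 46 mm high, with a square 16 mm hole straight through; this point is 46 mm above the bench. The stylus's handle rests on the block's top and the shaft hangs in the hole, tip 1 mm above the bench
- tape: bystander: roll of tape lying flat, 84 mm across, 24 mm high; origin under its centre
- tipbox: bystander: green pipette tip box, 70 x 110 mm, 50 mm high; origin under its centre
- beaker: bystander: glass beaker 66 mm across, 75 mm high; origin under its centre
- eraser: bystander: white eraser 50 x 24 mm, 12 mm high; origin under its centre
- reagent: bystander: amber bottle 68 mm across, 130 mm high; origin under its centre
- slides: bystander: cardboard box of slides 76 x 30 mm, 26 mm high; origin under its centre
- dish: bystander: shallow glass dish 80 mm across, 16 mm high; origin under its centre
Things that resemble listed ones, but are neither listed nor needed, are in the scene too. What is shaped like the spacer3 but orange, pink or turquoise is not meant.

How it is judged:
By the outcome, as a careful person would: the job done as asked, in the order asked, and still so for the second after the job is handed in, with the robot touching nothing.
Of spacer1, spacer2, spacer3, spacer4, spacer5, spacer6 only 4 to 6 are there at a start; the rules pass over those that are not, and their reading is None.
At some moment in a run one of bottle may be knocked a few centimetres aside while the robot is not near it.
It also fails if it takes over 210 s, if anything falls off the work surface, if the arm or the gripper's body presses on something with over 40 N, if the wrist force passes 120 N, or if a joint passes its speed limit or range.

## Working session

There is one attempt and no reset: what is moved stays moved. The work goes in short steps, Python scripts to look and compute and a shell command to move; the robot and the scene stay as the last step left them, time stands still between calls to the robot, and variables do not carry over. Pictures are saved under pics/ and viewed, at most 14 in all, crops included, and the job is handed in when it is done.

```bash
mkdir -p pics; ls
python3 - <<'E'
from station import *
import cv2,numpy as np
for n in("scene","top"):
    p=capture(n); cv2.imwrite(f"pics/{n}0.png",p["color"][:,:,::-1])
    print(n,p["mtx"].tolist(),np.linalg.inv(p["world_to_cam"]).round(3).tolist(),[k for k in p])
s=sense();print(s)
E
```

```text
pics
scene [[489.56332566706226, 0.0, 324.657993657809], [0.0, 489.56332566706226, 235.29097244080572], [0.0, 0.0, 1.0]] [[-0.403, -0.594, 0.696, 1.302], [0.915, -0.267, 0.302, 0.219], [0.007, 0.759, 0.652, 0.785], [0.0, 0.0, 0.0, 1.0]] ['color', 'mtx', 'world_to_cam', 'shot']
top [[492.938262822923, 0.0, 310.7839352860172], [0.0, 492.938262822923, 239.97480751087312], [0.0, 0.0, 1.0]] [[-0.05, 0.979, -0.199, 0.286], [-0.999, -0.05, 0.004, -0.093], [-0.006, 0.198, 0.98, 1.4], [0.0, 0.0, 0.0, 1.0]] ['color', 'mtx', 'world_to_cam', 'shot']
{'time_s': 0.1, 'joints': array([ 8.19654174e+01,  2.20859328e+01,  3.88298998e-01, -2.40206781e-02,
       -6.84124358e+01, -1.48175701e+01]), 'joint_velocities': array([-0.05242094, -0.10873019,  0.09871848,  0.18280033, -0.02802628,
       -0.0135972 ]), 'effort': array([-2.75555531e-04, -3.91687953e+01,  1.87936217e+01,  4.23197597e+00,
        1.34901100e-02, -7.10441941e-05]), 'tcp_pos': array([0.24249292, 0.57545696, 0.22158153]), 'ee_rot': array([[ 9.21450017e-01, -3.88496380e-01, -6.54512330e-04],
       [-3.88496914e-01, -9.21448172e-01, -1.84770137e-03],
       [ 1.14726104e-04,  1.95684048e-03, -9.99998079e-01]]), 'wrist_force': array([-0.5267635 , -0.12830407,  0.01087544]), 'moment': array([-0.04649565,  0.02103843, -0.01243753]), 'gripper_force': 0.0, 'gripper_width': 1.0012829178107017}
```

View pics/scene0.png

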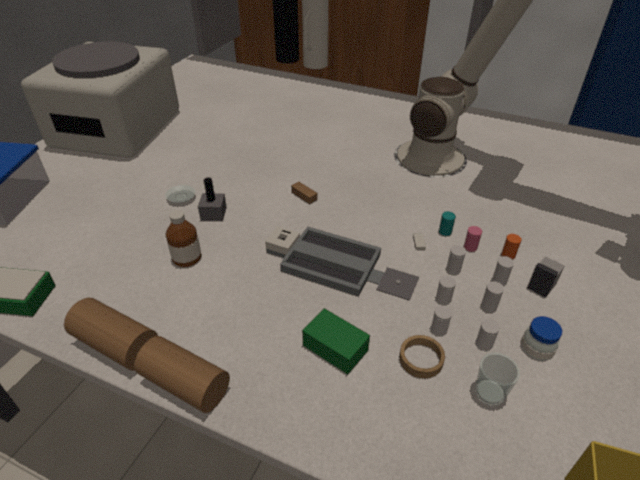

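View pics/top0.png

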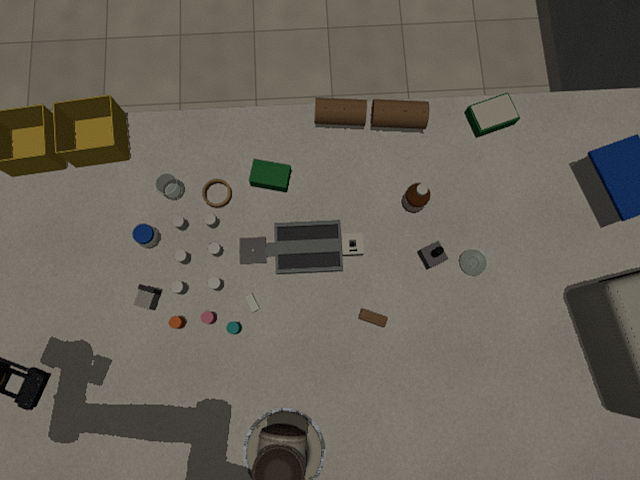

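The pictures show six aluminium spacers in the top view at (180,223), (211,221), (182,257), (215,249), (180,288), (215,284). The decoys are orange (177,322), pink (208,317) and turquoise (233,327). The bottle is at (146,235), the gauge at (148,297), the loader at (308,247), the seat at (253,250), the recess at (353,244), and the stand with the stylus at (433,254). The gripper is at the lower left.

```bash
cat > h.py <<'E'
from station import *
import cv2,numpy as np
np.set_printoptions(precision=4,suppress=True)
def ray(p,px):
    K=p["mtx"];M=np.linalg.inv(p["world_to_cam"])
    d=np.linalg.solve(K,[px[0],px[1],1.]);d=M[:3,:3]@(d*[1,-1,-1]);return M[:3,3],d/np.linalg.norm(d)
def atz(p,px,z):
    o,d=ray(p,px);return o+d*(z-o[2])/d[2]
def proj(p,X):
    c=p["world_to_cam"]@np.append(X,1.);q=p["mtx"]@[c[0],-c[1],-c[2]];return q[:2]/q[2]
def tri(a,pa,b,pb):
    A=np.zeros((3,3));v=np.zeros(3);R=[ray(a,pa),ray(b,pb)]
    for o,d in R:
        P=np.eye(3)-np.outer(d,d);A+=P;v+=P@o
    X=np.linalg.solve(A,v);return X,np.linalg.norm((np.eye(3)-np.outer(R[0][1],R[0][1]))@(X-R[0][0]))*2
E
python3 - <<'E'
from h import *
S=capture("scene");T=capture("top")
for n in "short_groove tall_groove seat recess stand_hole gauge_step stylus bottle loader tape tipbox beaker eraser reagent slides dish".split():
    a=search_frame(S,n)[:2];b=search_frame(T,n)[:2]
    print(n,[(np.round(x["centre"]),round(x["conf"],2)) for x in a],[(np.round(x["centre"]),round(x["conf"],2)) for x in b],*(tri(S,a[0]["centre"],T,b[0]["centre"]) if a and b else ()))
a=search_frame(S,"spacer1");b=search_frame(T,"spacer1")
print([(np.round(x["centre"]),round(x["conf"],2)) for x in a]);
for y in b:
    c=sorted([(tri(S,x["centre"],T,y["centre"])[::-1]+(x["centre"],)) for x in a],key=lambda t:t[0] + (0 if -0.01<t[1][2]<.09 else 1))[:1]
    print(np.round(y["centre"],1),round(y["conf"],2),*[(round(e,4),X,np.round(q)) for e,X,q in c])
E
```

```text
short_groove [(array([184., 242.]), 0.45)] [(array([310., 245.]), 0.89)] [ 0.6362 -0.2173  0.1061] 0.31381189367497475
tall_groove [(array([333., 259.]), 0.58)] [(array([304., 248.]), 0.67), (array([146., 298.]), 0.58)] [ 0.5446 -0.0838  0.0113] 0.007092507097581877
seat [(array([334., 261.]), 0.75)] [(array([303., 246.]), 0.64), (array([251., 304.]), 0.43)] [ 0.5516 -0.079   0.013 ] 0.005912896956969589
recess [(array([337., 258.]), 0.85), (array([303., 192.]), 0.71)] [(array([304., 249.]), 0.91), (array([176., 288.]), 0.4)] [ 0.5407 -0.0795  0.0128] 0.0006497863714035811
stand_hole [(array([212., 210.]), 0.73), (array([333., 256.]), 0.59)] [(array([428., 258.]), 0.69), (array([306., 244.]), 0.42)] [ 0.502  -0.4368  0.0099] 0.012653841431102745
gauge_step [(array([544., 275.]), 0.61)] [(array([146., 297.]), 0.78)] [0.4245 0.3597 0.0332] 0.005578137492700393
stylus [(array([208., 189.]), 0.78)] [(array([440., 249.]), 0.45)] [ 0.5077 -0.444   0.0812] 0.006981142661605959
bottle [(array([540., 339.]), 0.58), (array([335., 259.]), 0.49)] [(array([148., 236.]), 0.62), (array([428., 254.]
[... 1390 characters left out ...]
292, 0.2694, 0.0196]), array([493., 300.]))
[212.6 221.1] 0.62 (np.float64(0.0008), array([0.6344, 0.1803, 0.0213]), array([440., 322.]))
[177.  320.9] 0.58 (np.float64(0.0014), array([0.3546, 0.2773, 0.0382]), array([511., 243.]))
[236.3 325.5] 0.54 (np.float64(0.0055), array([0.334 , 0.1192, 0.0282]), array([446., 224.]))
[217.8 251.2] 0.5 (np.float64(0.0003), array([0.5465, 0.1666, 0.0173]), array([442., 291.]))
[209.1 314.6] 0.48 (np.float64(0.0057), array([0.3673, 0.193 , 0.0316]), array([474., 239.]))
[176.8 286.7] 0.45 (np.float64(0.0114), array([0.4485, 0.2705, 0.0427]), array([500., 267.]))
[213.6 280.7] 0.43 (np.float64(0.0892), array([0.4566, 0.2212, 0.0355]), array([500., 267.]))
```

Run:
```python
from h import *
T=cv2.imread("pics/top0.png");
a=cv2.resize(T[205:345,125:275],None,fx=4,fy=4,interpolation=cv2.INTER_CUBIC)
b=cv2.resize(T[210:290,230:460],None,fx=3.45,fy=3.45,interpolation=cv2.INTER_CUBIC)
cv2.imwrite("pics/a.png",cv2.convertScaleAbs(a,alpha=1.6));cv2.imwrite("pics/b.png",cv2.convertScaleAbs(b,alpha=1.6))
```

```text
(no output)
```

View pics/a.png

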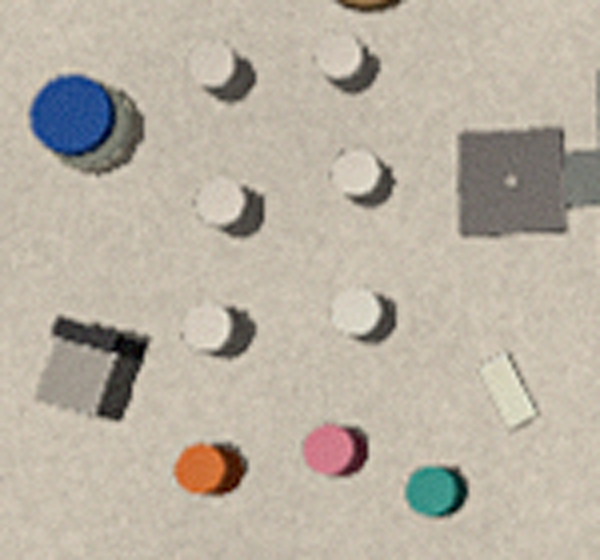

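View pics/b.png

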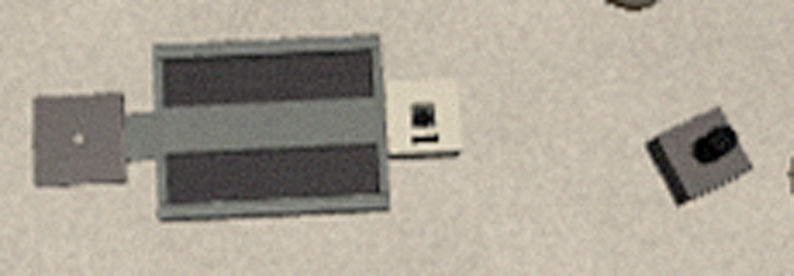

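Crop a: spacer tops at about (214,64), (344,58), (222,202), (358,175), (211,328), (356,314), all plain aluminium; the three coloured cylinders below them are the decoys. The gauge step is at (75,378), the bottle cap at (72,115) and the pin at (511,181). Crop b: recess at (423,115), deck corners (154,44), (379,35), (389,209), stand with its handle at (715,143).

Run:
```python
from h import *
T=capture("top");S=capture("scene")
A=lambda x,y,z:atz(T,(125+(x+.5)/4-.5,205+(y+.5)/4-.5),z)
B=lambda x,y,z:atz(T,(230+(x+.5)/3.45-.5,210+(y+.5)/3.45-.5),z)
pts={"s1":A(214,64,.057),"s2":A(344,58,.057),"s3":A(222,202,.057),"s4":A(358,175,.057),"s5":A(211,328,.057),"s6":A(356,314,.057),
"bottle":A(72,115,.062),"gauge":A(75,378,.057),"pin":A(511,181,.008),"recess":B(423,115,.036),"dTL":B(154,44,.025),"dTR":B(379,36,.025),"dBR":B(389,208,.025),"dBL":B(159,211,.025),"styltop":B(721,137,.108),"stylbase":B(710,149,.046)}
# stand corner points
for k,v in pts.items(): print(k,v,proj(S,v))
d=pts["pin"]-pts["recess"];print(np.hypot(*d[:2]),np.arctan2(-d[0],d[1]))
print(np.mean([pts[k] for k in("dTL","dTR","dBR","dBL")],0))
I=S["color"][:,:,::-1]
a=cv2.resize(I[225:350,400:570],None,fx=4.4,fy=4.4,interpolation=cv2.INTER_CUBIC)
b=cv2.resize(I[170:300,190:430],None,fx=3.3,fy=3.3,interpolation=cv2.INTER_CUBIC)
for im,(x0,y0,f) in((a,(400,225,4.4)),(b,(190,170,3.3))):
    for k,v in pts.items():
        q=(proj(S,v)-[x0,y0]+.5)*f-.5; cv2.drawMarker(im,tuple(int(round(t)) for t in q),(0,0,255),0,9,1)
cv2.imwrite("pics/c.png",cv2.convertScaleAbs(a,alpha=1.6));cv2.imwrite("pics/d.png",cv2.convertScaleAbs(b,alpha=1.6))
```

```text
s1 [0.6317 0.2695 0.057 ] [489.1554 323.5283]
s2 [0.6314 0.1783 0.057 ] [441.5699 308.3588]
s3 [0.5332 0.2636 0.057 ] [494.3851 287.722 ]
s4 [0.5474 0.1694 0.057 ] [446.9066 278.7059]
s5 [0.4462 0.2708 0.057 ] [504.3366 261.7191]
s6 [0.4508 0.1718 0.057 ] [457.9973 250.328 ]
bottle [0.599  0.3668 0.062 ] [545.5784 325.9135]
gauge [0.4168 0.3631 0.057 ] [550.6396 265.2527]
pin [0.547  0.0692 0.008 ] [398.0811 280.826 ]
recess [ 0.5473 -0.2158  0.036 ] [282.1943 236.5567]
dTL [0.6207 0.0024 0.025 ] [358.142  288.8533]
dTR [ 0.618  -0.1847  0.025 ] [280.1457 262.9024]
dBR [ 0.4738 -0.184   0.025 ] [307.9743 225.4847]
dBL [0.4807 0.0032 0.025 ] [379.9705 248.3693]
styltop [ 0.5046 -0.4375  0.108 ] [208.0253 179.4425]
stylbase [ 0.5057 -0.4441  0.046 ] [209.1844 199.5213]
0.2850221376412154 0.0008332792260581097
[ 0.5483 -0.0908  0.025 ]
```

View pics/c.png

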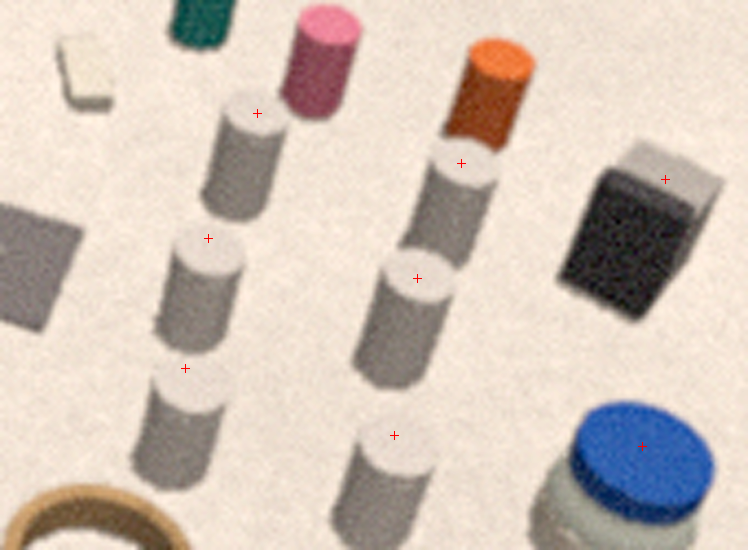

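View pics/d.png

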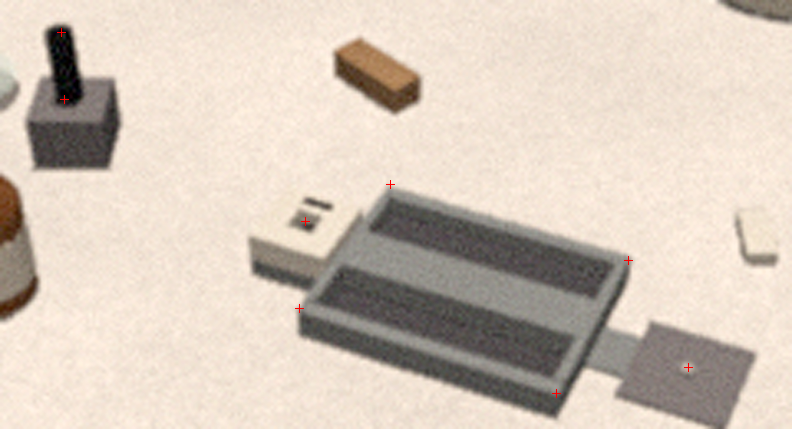

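Crop c: the marks fall on the spacer tops. s4, s2 and s1 show about 2.5 px lower than marked, so they may be short or slightly farther. Crop d: deck corners, pin, recess and stylus marks all agree, so the loader is at about (0.547, -0.0905) with yaw near 0. Triangulating the spacer tops next for a height hint.

```bash
python3 - <<'E'
from h import *
T=capture("top");S=capture("scene")
a=dict(s1=(214,64),s2=(344,58),s3=(222,202),s4=(358,175),s5=(211,328),s6=(356,314),bottle=(72,115))
c=dict(s1=(398,448),s2=(190,383),s3=(419,276),s4=(209,250),s5=(463,163),s6=(254,114),bottle=(643,452))
for k in a:
    print(k,tri(T,(np.array(a[k])+.5)/4-.5+[125,205],S,(np.array(c[k])+.5)/4.4-.5+[400,225]))
E
python3 -m pendant '[{"x":0.25,"y":-0.15,"rz":-0.06},{"x":0.5,"y":-0.4,"rz":-0.12,"z":-0.1},{"x":0.75,"y":-0.65,"rz":-0.18,"z":-0.2},{"x":1,"y":-0.9,"rz":-0.24,"z":-0.3},{"x":1,"y":-1,"rz":-0.3,"z":-0.4},{"x":1,"y":-1,"rz":-0.36,"z":-0.4},{"x":1,"y":-1,"rz":-0.373,"z":-0.4},{"x":1,"y":-1,"rz":-0.373,"z":-0.4}]'
```

```text
s1 (array([0.6331, 0.2719, 0.0512]), np.float64(0.0016070309402308415))
s2 (array([0.633 , 0.1809, 0.0502]), np.float64(0.0024855368193890154))
s3 (array([0.5329, 0.2638, 0.058 ]), np.float64(0.0008830540010437861))
s4 (array([0.5486, 0.1709, 0.0507]), np.float64(0.0005413919292081338))
s5 (array([0.4461, 0.2713, 0.0573]), np.float64(0.0010214446000820078))
s6 (array([0.451 , 0.1712, 0.0564]), np.float64(0.0013926116175008382))
bottle (array([0.5996, 0.3679, 0.0591]), np.float64(0.00018639461896935824))$[0]: bad value
```

```bash
python3 -m pendant '[{"x":0.25,"y":-0.15,"z":0,"rx":0,"ry":0,"rz":-0.06,"claw":1},{"x":0.5,"y":-0.4,"z":-0.1,"rx":0,"ry":0,"rz":-0.12,"claw":1},{"x":0.75,"y":-0.65,"z":-0.2,"rx":0,"ry":0,"rz":-0.18,"claw":1},{"x":1,"y":-0.9,"z":-0.3,"rx":0,"ry":0,"rz":-0.24,"claw":1},{"x":1,"y":-1,"z":-0.4,"rx":0,"ry":0,"rz":-0.3,"claw":1},{"x":1,"y":-1,"z":-0.4,"rx":0,"ry":0,"rz":-0.36,"claw":1},{"x":1,"y":-1,"z":-0.4,"rx":0,"ry":0,"rz":-0.373,"claw":1},{"x":1,"y":-1,"z":-0.4,"rx":0,"ry":0,"rz":-0.373,"claw":1}]'
```

```text
time_s: 3.1
tcp_pos: [0.4932, 0.3253, 0.1224]
ee_rot: [[-0.0, -1.0, -0.0], [-1.0, 0.0, -0.0], [0.0, 0.0, -1.0]]
wrist_force: [-0.5, 0.0, 0.0]
gripper_width: 0.998
gripper_force: 0.0
```

```bash
python3 -m pendant '[{"x":0.2,"y":-0.1,"z":0,"rx":0,"ry":0,"rz":0,"claw":1},{"x":0.4,"y":-0.2,"z":0,"rx":0,"ry":0,"rz":0,"claw":1},{"x":0.556,"y":-0.22,"z":0,"rx":0,"ry":0,"rz":0,"claw":1},{"x":0.556,"y":-0.22,"z":-0.15,"rx":0,"ry":0,"rz":0,"claw":1},{"x":0.556,"y":-0.22,"z":-0.262,"rx":0,"ry":0,"rz":0,"claw":1},{"x":0.556,"y":-0.22,"z":-0.262,"rx":0,"ry":0,"rz":0,"claw":1},{"x":0.556,"y":-0.22,"z":-0.262,"rx":0,"ry":0,"rz":0,"claw":0},{"x":0.556,"y":-0.22,"z":-0.262,"rx":0,"ry":0,"rz":0,"claw":0}]'
```

```text
time_s: 4.1
tcp_pos: [0.6325, 0.272, 0.0592]
ee_rot: [[0.001, -1.0, 0.003], [-1.0, -0.001, 0.002], [-0.002, -0.003, -1.0]]
wrist_force: [0.2, 0.2, 0.5]
gripper_width: 0.853
gripper_force: 0.0
```

```bash
python3 -m pendant '[{"x":0,"y":0,"z":0,"rx":0,"ry":0,"rz":0,"claw":0},{"x":0,"y":0,"z":0,"rx":0,"ry":0,"rz":0,"claw":0},{"x":0,"y":0,"z":0,"rx":0,"ry":0,"rz":0,"claw":0},{"x":0,"y":0,"z":0,"rx":0,"ry":0,"rz":0,"claw":0},{"x":0,"y":0,"z":0,"rx":0,"ry":0,"rz":0,"claw":0},{"x":0,"y":0,"z":0,"rx":0,"ry":0,"rz":0,"claw":0},{"x":0,"y":0,"z":0,"rx":0,"ry":0,"rz":0,"claw":0},{"x":0,"y":0,"z":0,"rx":0,"ry":0,"rz":0,"claw":0}]'
```

```text
time_s: 5.1
tcp_pos: [0.6316, 0.2709, 0.057]
ee_rot: [[0.0, -1.0, -0.0], [-1.0, -0.0, -0.0], [0.0, 0.0, -1.0]]
wrist_force: [-0.8, 0.0, 0.3]
gripper_width: 0.021
gripper_force: 0.0
```

s1 closed on air at 57 mm, so it is short. Picking it up.

```bash
python3 -m pendant '[{"x":0,"y":0,"z":0,"rx":0,"ry":0,"rz":0,"claw":0.65},{"x":0,"y":0,"z":0,"rx":0,"ry":0,"rz":0,"claw":0.65},{"x":0,"y":0,"z":0,"rx":0,"ry":0,"rz":0,"claw":0.65},{"x":0,"y":0,"z":0,"rx":0,"ry":0,"rz":0,"claw":0.65},{"x":0,"y":0,"z":0,"rx":0,"ry":0,"rz":0,"claw":0.65},{"x":0,"y":0,"z":0,"rx":0,"ry":0,"rz":0,"claw":0.65},{"x":0,"y":0,"z":-0.06,"rx":0,"ry":0,"rz":0,"claw":0.65},{"x":0,"y":0,"z":-0.11,"rx":0,"ry":0,"rz":0,"claw":0.65}]'
python3 -m pendant '[{"x":0,"y":0,"z":0,"rx":0,"ry":0,"rz":0,"claw":0.65},{"x":0,"y":0,"z":0,"rx":0,"ry":0,"rz":0,"claw":0.2},{"x":0,"y":0,"z":0,"rx":0,"ry":0,"rz":0,"claw":0.2},{"x":0,"y":0,"z":0,"rx":0,"ry":0,"rz":0,"claw":0.2},{"x":0,"y":0,"z":0,"rx":0,"ry":0,"rz":0,"claw":0.2},{"x":0,"y":0,"z":0,"rx":0,"ry":0,"rz":0,"claw":0.2},{"x":0,"y":0,"z":0.12,"rx":0,"ry":0,"rz":0,"claw":0.2},{"x":0,"y":0,"z":0.36,"rx":0,"ry":0,"rz":0,"claw":0.2}]'
```

```text
time_s: 6.1
tcp_pos: [0.6311, 0.2706, 0.028]
ee_rot: [[-0.0, -1.0, -0.001], [-1.0, 0.0, -0.001], [0.001, 0.001, -1.0]]
wrist_force: [-0.4, 0.8, 0.5]
gripper_width: 0.645
gripper_force: 0.0
time_s: 7.1
tcp_pos: [0.629, 0.2696, 0.1163]
ee_rot: [[-0.001, -1.0, -0.009], [-1.0, 0.001, -0.005], [0.005, 0.009, -1.0]]
wrist_force: [0.2, 0.9, -2.3]
gripper_width: 0.385
gripper_force: 30.0
```

```bash
python3 -m pendant '[{"x":-0.05,"y":-0.1,"z":0,"rx":0,"ry":0,"rz":0,"claw":0.2},{"x":-0.12,"y":-0.25,"z":0,"rx":0,"ry":0,"rz":0,"claw":0.2},{"x":-0.2,"y":-0.4,"z":0,"rx":0,"ry":0,"rz":0,"claw":0.2},{"x":-0.27,"y":-0.54,"z":0,"rx":0,"ry":0,"rz":0,"claw":0.2},{"x":-0.34,"y":-0.68,"z":0,"rx":0,"ry":0,"rz":0,"claw":0.2},{"x":-0.41,"y":-0.82,"z":0,"rx":0,"ry":0,"rz":0,"claw":0.2},{"x":-0.46,"y":-0.92,"z":0,"rx":0,"ry":0,"rz":0,"claw":0.2},{"x":-0.5,"y":-1,"z":0,"rx":0,"ry":0,"rz":0,"claw":0.2}]'
python3 -m pendant '[{"x":0,"y":-0.15,"z":0,"rx":0,"ry":0,"rz":0,"claw":0.2},{"x":0,"y":-0.35,"z":0,"rx":0,"ry":0,"rz":0,"claw":0.2},{"x":0,"y":-0.55,"z":0,"rx":0,"ry":0,"rz":0,"claw":0.2},{"x":0,"y":-0.67,"z":0,"rx":0,"ry":0,"rz":0,"claw":0.2},{"x":0,"y":-0.67,"z":0,"rx":0,"ry":0,"rz":0,"claw":0.2},{"x":0,"y":-0.67,"z":-0.05,"rx":0,"ry":0,"rz":0,"claw":0.2},{"x":0,"y":-0.67,"z":-0.1,"rx":0,"ry":0,"rz":0,"claw":0.2},{"x":0,"y":-0.67,"z":-0.14,"rx":0,"ry":0,"rz":0,"claw":0.2}]'
python3 - <<'E'
from h import *
for n,(x0,x1,y0,y1) in dict(scene=(230,430,200,300),top=(230,370,200,290)).items():
    I=capture(n)["color"][y0:y1,x0:x1,::-1]
    globals()[n]=cv2.convertScaleAbs(cv2.resize(I,(790,int(790*(y1-y0)/(x1-x0))),interpolation=2),alpha=1.6)
im=np.vstack([scene,top]);im=cv2.resize(im,None,fx=600/im.shape[0],fy=600/im.shape[0]);cv2.imwrite("pics/e.png",im)
E
```

```text
time_s: 8.1
tcp_pos: [0.506, 0.0199, 0.1195]
ee_rot: [[-0.0, -1.0, -0.0], [-1.0, 0.0, 0.0], [-0.0, 0.0, -1.0]]
wrist_force: [0.2, -0.1, -1.8]
gripper_width: 0.382
gripper_force: 30.0
time_s: 9.1
tcp_pos: [0.5062, -0.1457, 0.0832]
ee_rot: [[0.002, -1.0, -0.002], [-1.0, -0.002, 0.0], [-0.0, 0.002, -1.0]]
wrist_force: [-1.3, -0.5, -0.7]
gripper_width: 0.381
gripper_force: 30.0
```

View pics/e.png

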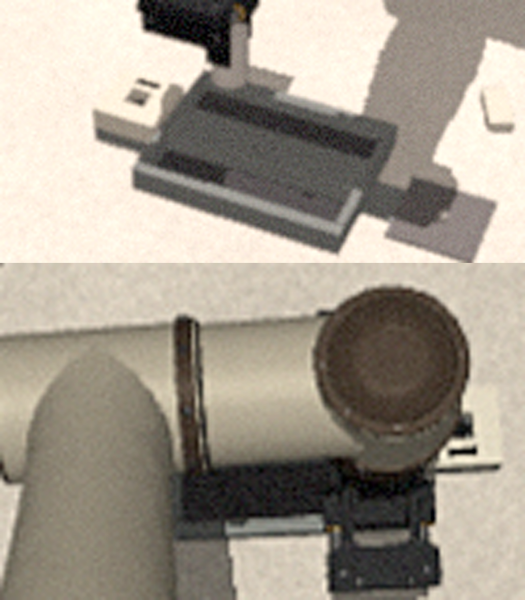

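Crop e shows the held spacer above the far end of the near groove, at about (232,70) in the scene half. The arm hides it from above, so I go down feeling the force.

```bash
python3 -m pendant '[{"x":0,"y":0,"z":-0.03,"rx":0,"ry":0,"rz":0,"claw":0.2},{"x":0,"y":0,"z":-0.06,"rx":0,"ry":0,"rz":0,"claw":0.2},{"x":0,"y":0,"z":-0.09,"rx":0,"ry":0,"rz":0,"claw":0.2},{"x":0,"y":0,"z":-0.12,"rx":0,"ry":0,"rz":0,"claw":0.2},{"x":0,"y":0,"z":-0.14,"rx":0,"ry":0,"rz":0,"claw":0.2},{"x":0,"y":0,"z":-0.16,"rx":0,"ry":0,"rz":0,"claw":0.2},{"x":0,"y":0,"z":-0.176,"rx":0,"ry":0,"rz":0,"claw":0.2},{"x":0,"y":0,"z":-0.176,"rx":0,"ry":0,"rz":0,"claw":0.2}]'
```

```text
time_s: 10.2
tcp_pos: [0.5067, -0.1466, 0.0404]
ee_rot: [[0.0, -1.0, -0.0], [-1.0, -0.0, -0.0], [0.0, 0.0, -1.0]]
wrist_force: [-0.6, 0.1, -1.7]
gripper_width: 0.383
gripper_force: 30.0
```

```bash
python3 -m pendant '[{"x":0,"y":0,"z":0,"rx":0,"ry":0,"rz":0,"claw":0.65},{"x":0,"y":0,"z":0,"rx":0,"ry":0,"rz":0,"claw":0.65},{"x":0,"y":0,"z":0,"rx":0,"ry":0,"rz":0,"claw":0.65},{"x":0,"y":0,"z":0,"rx":0,"ry":0,"rz":0,"claw":0.65},{"x":0,"y":0,"z":0.1,"rx":0,"ry":0,"rz":0,"claw":0.4},{"x":0,"y":0,"z":0.3,"rx":0,"ry":0,"rz":0,"claw":0.2},{"x":0,"y":0.1,"z":0.316,"rx":0,"ry":0,"rz":0,"claw":0},{"x":0.1,"y":0.306,"z":0.316,"rx":0,"ry":0,"rz":0,"claw":0}]'
python3 -m pendant '[{"x":0.1,"y":0.2,"z":0,"rx":0,"ry":0,"rz":0,"claw":0.7},{"x":0.2,"y":0.4,"z":0,"rx":0,"ry":0,"rz":0,"claw":0.7},{"x":0.3,"y":0.6,"z":0,"rx":0,"ry":0,"rz":0,"claw":0.7},{"x":0.4,"y":0.8,"z":0,"rx":0,"ry":0,"rz":0,"claw":0.7},{"x":0.4,"y":0.9,"z":0,"rx":0,"ry":0,"rz":0,"claw":0.7},{"x":0.4,"y":1,"z":0,"rx":0,"ry":0,"rz":0,"claw":0.7},{"x":0.4,"y":1,"z":-0.12,"rx":0,"ry":0,"rz":0,"claw":0.7},{"x":0.4,"y":1,"z":-0.25,"rx":0,"ry":0,"rz":0,"claw":0.7}]'
python3 - <<'E'
from h import *
x0,x1,y0,y1=230,370,200,290
T=capture("top");S=capture("scene")
I=T["color"][y0:y1,x0:x1,::-1];J=S["color"][200:300,230:430,::-1]
f=lambda I:cv2.convertScaleAbs(cv2.resize(I,None,fx=3,fy=3,interpolation=2),alpha=1.6)
a,b=f(I),f(J);w=max(a.shape[1],b.shape[1]);p=lambda a:cv2.copyMakeBorder(a,0,0,0,w-a.shape[1],0)
cv2.imwrite("pics/f.png",np.vstack([p(a),p(b)]))
E
```

```text
time_s: 11.2
tcp_pos: [0.5312, -0.0704, 0.1209]
ee_rot: [[-0.003, -1.0, 0.002], [-1.0, 0.003, 0.0], [-0.0, -0.002, -1.0]]
wrist_force: [1.4, -1.1, 0.1]
gripper_width: 0.282
gripper_force: 0.0
time_s: 12.2
tcp_pos: [0.6314, 0.1803, 0.0572]
ee_rot: [[0.0, -1.0, 0.001], [-1.0, -0.0, 0.001], [-0.001, -0.001, -1.0]]
wrist_force: [0.3, 0.3, 0.1]
gripper_width: 0.697
gripper_force: 0.0
```

View pics/f.png

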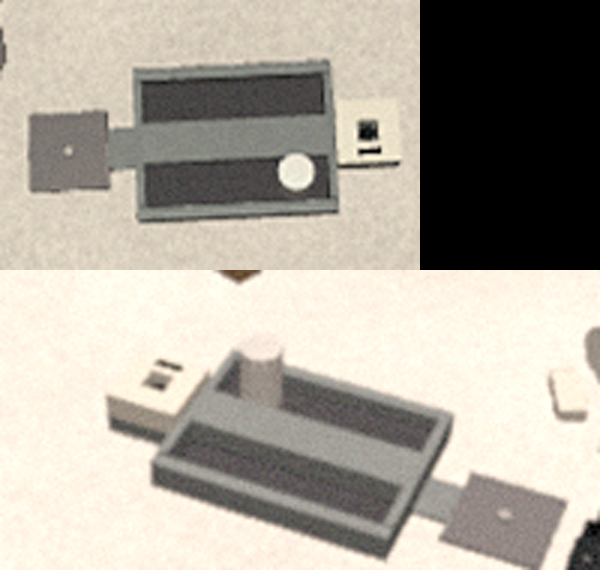

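Crop f: the first spacer stands in the near groove, at (296,172) in the top half. Pinch test on s2.

```bash
python3 -m pendant '[{"x":0,"y":0,"z":0,"rx":0,"ry":0,"rz":0,"claw":0.2},{"x":0,"y":0,"z":0,"rx":0,"ry":0,"rz":0,"claw":0.2},{"x":0,"y":0,"z":0,"rx":0,"ry":0,"rz":0,"claw":0.2},{"x":0,"y":0,"z":0,"rx":0,"ry":0,"rz":0,"claw":0.2},{"x":0,"y":0,"z":0,"rx":0,"ry":0,"rz":0,"claw":0.2},{"x":0,"y":0,"z":0,"rx":0,"ry":0,"rz":0,"claw":0.2},{"x":0,"y":0,"z":0,"rx":0,"ry":0,"rz":0,"claw":0.2},{"x":0,"y":0,"z":0,"rx":0,"ry":0,"rz":0,"claw":0.2}]'
```

```text
time_s: 13.3
tcp_pos: [0.6317, 0.1799, 0.057]
ee_rot: [[0.0, -1.0, -0.0], [-1.0, -0.0, -0.0], [0.0, 0.0, -1.0]]
wrist_force: [-0.2, -0.3, 0.5]
gripper_width: 0.204
gripper_force: 0.0
```

s2 is short.

```bash
python3 -m pendant '[{"x":0,"y":0,"z":0,"rx":0,"ry":0,"rz":0,"claw":0.65},{"x":0,"y":0,"z":0,"rx":0,"ry":0,"rz":0,"claw":0.65},{"x":0,"y":0,"z":0,"rx":0,"ry":0,"rz":0,"claw":0.65},{"x":0,"y":0,"z":0,"rx":0,"ry":0,"rz":0,"claw":0.65},{"x":0,"y":0,"z":0,"rx":0,"ry":0,"rz":0,"claw":0.65},{"x":0,"y":0,"z":0,"rx":0,"ry":0,"rz":0,"claw":0.65},{"x":0,"y":0,"z":-0.06,"rx":0,"ry":0,"rz":0,"claw":0.65},{"x":0,"y":0,"z":-0.11,"rx":0,"ry":0,"rz":0,"claw":0.65}]'
python3 -m pendant '[{"x":0,"y":0,"z":0,"rx":0,"ry":0,"rz":0,"claw":0.65},{"x":0,"y":0,"z":0,"rx":0,"ry":0,"rz":0,"claw":0.2},{"x":0,"y":0,"z":0,"rx":0,"ry":0,"rz":0,"claw":0.2},{"x":0,"y":0,"z":0,"rx":0,"ry":0,"rz":0,"claw":0.2},{"x":0,"y":0,"z":0,"rx":0,"ry":0,"rz":0,"claw":0.2},{"x":0,"y":0,"z":0.12,"rx":0,"ry":0,"rz":0,"claw":0.2},{"x":0,"y":0,"z":0.36,"rx":0,"ry":0,"rz":0,"claw":0.2},{"x":0,"y":-0.08,"z":0.36,"rx":0,"ry":0,"rz":0,"claw":0.2}]'
python3 -m pendant '[{"x":-0.1,"y":-0.15,"z":0,"rx":0,"ry":0,"rz":0,"claw":0.2},{"x":-0.2,"y":-0.35,"z":0,"rx":0,"ry":0,"rz":0,"claw":0.2},{"x":-0.3,"y":-0.55,"z":0,"rx":0,"ry":0,"rz":0,"claw":0.2},{"x":-0.4,"y":-0.75,"z":0,"rx":0,"ry":0,"rz":0,"claw":0.2},{"x":-0.5,"y":-0.9,"z":0,"rx":0,"ry":0,"rz":0,"claw":0.2},{"x":-0.5,"y":-1,"z":0,"rx":0,"ry":0,"rz":0,"claw":0.2},{"x":-0.5,"y":-1,"z":0,"rx":0,"ry":0,"rz":0,"claw":0.2},{"x":-0.5,"y":-1,"z":-0.07,"rx":0,"ry":0,"rz":0,"claw":0.2}]'
python3 -m pendant '[{"x":0,"y":0,"z":-0.04,"rx":0,"ry":0,"rz":0,"claw":0.2},{"x":0,"y":0,"z":-0.08,"rx":0,"ry":0,"rz":0,"claw":0.2},{"x":0,"y":0,"z":-0.12,"rx":0,"ry":0,"rz":0,"claw":0.2},{"x":0,"y":0,"z":-0.16,"rx":0,"ry":0,"rz":0,"claw":0.2},{"x":0,"y":0,"z":-0.2,"rx":0,"ry":0,"rz":0,"claw":0.2},{"x":0,"y":0,"z":-0.23,"rx":0,"ry":0,"rz":0,"claw":0.2},{"x":0,"y":0,"z":-0.246,"rx":0,"ry":0,"rz":0,"claw":0.2},{"x":0,"y":0,"z":-0.246,"rx":0,"ry":0,"rz":0,"claw":0.2}]'
```

```text
time_s: 14.3
tcp_pos: [0.6311, 0.1797, 0.028]
ee_rot: [[-0.0, -1.0, -0.001], [-1.0, 0.0, -0.0], [0.0, 0.001, -1.0]]
wrist_force: [-0.2, 0.1, -0.2]
gripper_width: 0.647
gripper_force: 0.0
time_s: 15.3
tcp_pos: [0.6347, 0.1619, 0.1253]
ee_rot: [[0.003, -1.0, 0.01], [-1.0, -0.003, 0.004], [-0.004, -0.01, -1.0]]
wrist_force: [-0.0, -0.6, -1.3]
gripper_width: 0.383
gripper_force: 29.9
time_s: 16.3
tcp_pos: [0.5073, -0.0899, 0.1025]
ee_rot: [[-0.0, -1.0, 0.002], [-1.0, 0.0, 0.001], [-0.001, -0.002, -1.0]]
wrist_force: [0.3, -0.2, -1.4]
gripper_width: 0.378
gripper_force: 29.9
time_s: 17.3
tcp_pos: [0.5068, -0.09, 0.0406]
ee_rot: [[0.0, -1.0, 0.0], [-1.0, -0.0, -0.0], [0.0, -0.0, -1.0]]
wrist_force: [-0.7, -1.4, -1.5]
gripper_width: 0.384
gripper_force: 29.9
```

```bash
python3 -m pendant '[{"x":0,"y":0,"z":0,"rx":0,"ry":0,"rz":0,"claw":0.65},{"x":0,"y":0,"z":0,"rx":0,"ry":0,"rz":0,"claw":0.65},{"x":0,"y":0,"z":0,"rx":0,"ry":0,"rz":0,"claw":0.65},{"x":0,"y":0,"z":0,"rx":0,"ry":0,"rz":0,"claw":0.65},{"x":0,"y":0,"z":0.1,"rx":0,"ry":0,"rz":0,"claw":0.7},{"x":0,"y":0,"z":0.3,"rx":0,"ry":0,"rz":0,"claw":0.7},{"x":0,"y":0,"z":0.316,"rx":0,"ry":0,"rz":0,"claw":0.7},{"x":0,"y":0.042,"z":0.316,"rx":0,"ry":0,"rz":0,"claw":0.7}]'
python3 -m pendant '[{"x":0,"y":0.2,"z":0,"rx":0,"ry":0,"rz":0,"claw":0.7},{"x":0.1,"y":0.4,"z":0,"rx":0,"ry":0,"rz":0,"claw":0.7},{"x":0.164,"y":0.6,"z":0,"rx":0,"ry":0,"rz":0,"claw":0.7},{"x":0.164,"y":0.8,"z":0,"rx":0,"ry":0,"rz":0,"claw":0.7},{"x":0.164,"y":0.95,"z":0,"rx":0,"ry":0,"rz":0,"claw":0.7},{"x":0.164,"y":1,"z":0,"rx":0,"ry":0,"rz":0,"claw":0.7},{"x":0.164,"y":1,"z":-0.12,"rx":0,"ry":0,"rz":0,"claw":0.7},{"x":0.164,"y":1,"z":-0.25,"rx":0,"ry":0,"rz":0,"claw":0.7}]'
python3 -m pendant '[{"x":0,"y":0,"z":0,"rx":0,"ry":0,"rz":0,"claw":0.7},{"x":0,"y":0,"z":0,"rx":0,"ry":0,"rz":0,"claw":0.2},{"x":0,"y":0,"z":0,"rx":0,"ry":0,"rz":0,"claw":0.2},{"x":0,"y":0,"z":0,"rx":0,"ry":0,"rz":0,"claw":0.2},{"x":0,"y":0,"z":0,"rx":0,"ry":0,"rz":0,"claw":0.2},{"x":0,"y":0,"z":0,"rx":0,"ry":0,"rz":0,"claw":0.2},{"x":0,"y":0,"z":0,"rx":0,"ry":0,"rz":0,"claw":0.2},{"x":0,"y":0,"z":0,"rx":0,"ry":0,"rz":0,"claw":0.2}]'
```

```text
time_s: 18.3
tcp_pos: [0.5064, -0.0795, 0.1196]
ee_rot: [[-0.001, -1.0, 0.0], [-1.0, 0.001, 0.0], [-0.0, -0.0, -1.0]]
wrist_force: [-0.1, 0.1, 0.5]
gripper_width: 0.701
gripper_force: 0.0
time_s: 19.3
tcp_pos: [0.547, 0.1702, 0.0557]
ee_rot: [[-0.0, -1.0, -0.001], [-1.0, 0.0, -0.0], [0.0, 0.001, -1.0]]
wrist_force: [-0.3, -0.3, 0.2]
gripper_width: 0.701
gripper_force: 0.0
time_s: 20.3
tcp_pos: [0.5477, 0.1705, 0.057]
ee_rot: [[0.0, -1.0, -0.0], [-1.0, -0.0, -0.0], [0.0, 0.0, -1.0]]
wrist_force: [0.2, -0.2, -0.4]
gripper_width: 0.204
gripper_force: 0.0
```

s4 is short.

```bash
python3 -m pendant '[{"x":0,"y":0,"z":0,"rx":0,"ry":0,"rz":0,"claw":0.65},{"x":0,"y":0,"z":0,"rx":0,"ry":0,"rz":0,"claw":0.65},{"x":0,"y":0,"z":0,"rx":0,"ry":0,"rz":0,"claw":0.65},{"x":0,"y":0,"z":0,"rx":0,"ry":0,"rz":0,"claw":0.65},{"x":0,"y":0,"z":0,"rx":0,"ry":0,"rz":0,"claw":0.65},{"x":0,"y":0,"z":0,"rx":0,"ry":0,"rz":0,"claw":0.65},{"x":0,"y":0,"z":-0.06,"rx":0,"ry":0,"rz":0,"claw":0.65},{"x":0,"y":0,"z":-0.11,"rx":0,"ry":0,"rz":0,"claw":0.65}]'
python3 -m pendant '[{"x":0,"y":0,"z":0,"rx":0,"ry":0,"rz":0,"claw":0.65},{"x":0,"y":0,"z":0,"rx":0,"ry":0,"rz":0,"claw":0.2},{"x":0,"y":0,"z":0,"rx":0,"ry":0,"rz":0,"claw":0.2},{"x":0,"y":0,"z":0,"rx":0,"ry":0,"rz":0,"claw":0.2},{"x":0,"y":0,"z":0,"rx":0,"ry":0,"rz":0,"claw":0.2},{"x":0,"y":0,"z":0.12,"rx":0,"ry":0,"rz":0,"claw":0.2},{"x":0,"y":0,"z":0.36,"rx":0,"ry":0,"rz":0,"claw":0.2},{"x":0,"y":0,"z":0.36,"rx":0,"ry":0,"rz":0,"claw":0.2}]'
python3 -m pendant '[{"x":-0.05,"y":-0.15,"z":0,"rx":0,"ry":0,"rz":0,"claw":0.2},{"x":-0.1,"y":-0.35,"z":0,"rx":0,"ry":0,"rz":0,"claw":0.2},{"x":-0.164,"y":-0.55,"z":0,"rx":0,"ry":0,"rz":0,"claw":0.2},{"x":-0.164,"y":-0.75,"z":0,"rx":0,"ry":0,"rz":0,"claw":0.2},{"x":-0.164,"y":-0.82,"z":0,"rx":0,"ry":0,"rz":0,"claw":0.2},{"x":-0.164,"y":-0.82,"z":0,"rx":0,"ry":0,"rz":0,"claw":0.2},{"x":-0.164,"y":-0.82,"z":0,"rx":0,"ry":0,"rz":0,"claw":0.2},{"x":-0.164,"y":-0.82,"z":-0.07,"rx":0,"ry":0,"rz":0,"claw":0.2}]'
python3 -m pendant '[{"x":0,"y":0,"z":-0.04,"rx":0,"ry":0,"rz":0,"claw":0.2},{"x":0,"y":0,"z":-0.08,"rx":0,"ry":0,"rz":0,"claw":0.2},{"x":0,"y":0,"z":-0.12,"rx":0,"ry":0,"rz":0,"claw":0.2},{"x":0,"y":0,"z":-0.16,"rx":0,"ry":0,"rz":0,"claw":0.2},{"x":0,"y":0,"z":-0.2,"rx":0,"ry":0,"rz":0,"claw":0.2},{"x":0,"y":0,"z":-0.23,"rx":0,"ry":0,"rz":0,"claw":0.2},{"x":0,"y":0,"z":-0.246,"rx":0,"ry":0,"rz":0,"claw":0.2},{"x":0,"y":0,"z":-0.246,"rx":0,"ry":0,"rz":0,"claw":0.2}]'
python3 -m pendant '[{"x":0,"y":0,"z":0,"rx":0,"ry":0,"rz":0,"claw":0.65},{"x":0,"y":0,"z":0,"rx":0,"ry":0,"rz":0,"claw":0.65},{"x":0,"y":0,"z":0,"rx":0,"ry":0,"rz":0,"claw":0.65},{"x":0,"y":0,"z":0,"rx":0,"ry":0,"rz":0,"claw":0.65},{"x":0,"y":0,"z":0.1,"rx":0,"ry":0,"rz":0,"claw":0.7},{"x":0,"y":0,"z":0.3,"rx":0,"ry":0,"rz":0,"claw":0.7},{"x":0,"y":0,"z":0.316,"rx":0,"ry":0,"rz":0,"claw":0.7},{"x":0,"y":0,"z":0.316,"rx":0,"ry":0,"rz":0,"claw":0.7}]'
python3 -m pendant '[{"x":0,"y":0.2,"z":0,"rx":0,"ry":0,"rz":0,"claw":0.7},{"x":-0.1,"y":0.4,"z":0,"rx":0,"ry":0,"rz":0,"claw":0.7},{"x":-0.224,"y":0.6,"z":0,"rx":0,"ry":0,"rz":0,"claw":0.7},{"x":-0.224,"y":0.8,"z":0,"rx":0,"ry":0,"rz":0,"claw":0.7},{"x":-0.224,"y":0.824,"z":0,"rx":0,"ry":0,"rz":0,"claw":0.7},{"x":-0.224,"y":0.824,"z":0,"rx":0,"ry":0,"rz":0,"claw":0.7},{"x":-0.224,"y":0.824,"z":-0.12,"rx":0,"ry":0,"rz":0,"claw":0.7},{"x":-0.224,"y":0.824,"z":-0.25,"rx":0,"ry":0,"rz":0,"claw":0.7}]'
python3 -m pendant '[{"x":0,"y":0,"z":0,"rx":0,"ry":0,"rz":0,"claw":0.7},{"x":0,"y":0,"z":0,"rx":0,"ry":0,"rz":0,"claw":0.2},{"x":0,"y":0,"z":0,"rx":0,"ry":0,"rz":0,"claw":0.2},{"x":0,"y":0,"z":0,"rx":0,"ry":0,"rz":0,"claw":0.2},{"x":0,"y":0,"z":0,"rx":0,"ry":0,"rz":0,"claw":0.2},{"x":0,"y":0,"z":0,"rx":0,"ry":0,"rz":0,"claw":0.2},{"x":0,"y":0,"z":0,"rx":0,"ry":0,"rz":0,"claw":0.2},{"x":0,"y":0,"z":0,"rx":0,"ry":0,"rz":0,"claw":0.2}]'
```

```text
time_s: 21.3
tcp_pos: [0.5471, 0.1702, 0.0282]
ee_rot: [[-0.0, -1.0, -0.001], [-1.0, 0.0, -0.0], [0.0, 0.001, -1.0]]
wrist_force: [0.1, 0.3, -0.0]
gripper_width: 0.645
gripper_force: 0.0
time_s: 22.3
tcp_pos: [0.5504, 0.172, 0.1246]
ee_rot: [[0.001, -1.0, 0.009], [-1.0, -0.001, 0.005], [-0.005, -0.009, -1.0]]
wrist_force: [-0.5, -0.1, -1.9]
gripper_width: 0.384
gripper_force: 29.9
time_s: 23.3
tcp_pos: [0.5081, -0.0332, 0.1029]
ee_rot: [[0.002, -1.0, 0.004], [-1.0, -0.002, 0.001], [-0.001, -0.004, -1.0]]
wrist_force: [0.2, 0.2, -0.9]
gripper_width: 0.386
gripper_force: 29.9
time_s: 24.3
tcp_pos: [0.5068, -0.0346, 0.0405]
ee_rot: [[0.0, -1.0, 0.0], [-1.0, -0.0, -0.0], [0.0, -0.0, -1.0]]
wrist_force: [-1.0, 1.5, -0.5]
gripper_width: 0.382
gripper_force: 29.9
time_s: 25.3
tcp_pos: [0.5064, -0.0345, 0.1196]
ee_rot: [[-0.0, -1.0, 0.0], [-1.0, 0.0, 0.001], [-0.001, -0.0, -1.0]]
wrist_force: [-0.2, 0.6, -0.5]
gripper_width: 0.697
gripper_force: 0.0
time_s: 26.3
tcp_pos: [0.4506, 0.17, 0.0562]
ee_rot: [[-0.002, -1.0, -0.0], [-1.0, 0.002, 0.0], [-0.0, 0.0, -1.0]]
wrist_force: [0.3, 0.5, 0.1]
gripper_width: 0.702
gripper_force: 0.0
time_s: 27.3
tcp_pos: [0.4514, 0.1719, 0.0577]
ee_rot: [[0.001, -1.0, 0.002], [-1.0, -0.001, 0.001], [-0.001, -0.002, -1.0]]
wrist_force: [0.6, -0.8, 5.9]
gripper_width: 0.362
gripper_force: 30.0
```

s6 is gripped at 57 mm, so it is tall and goes in the deep groove.

```bash
python3 -m pendant '[{"x":0,"y":0,"z":0,"rx":0,"ry":0,"rz":0,"claw":0.65},{"x":0,"y":0,"z":0,"rx":0,"ry":0,"rz":0,"claw":0.65},{"x":0,"y":0,"z":0,"rx":0,"ry":0,"rz":0,"claw":0.65},{"x":0,"y":0,"z":0,"rx":0,"ry":0,"rz":0,"claw":0.65},{"x":0,"y":0,"z":0,"rx":0,"ry":0,"rz":0,"claw":0.65},{"x":0,"y":0,"z":0,"rx":0,"ry":0,"rz":0,"claw":0.65},{"x":0,"y":0,"z":-0.06,"rx":0,"ry":0,"rz":0,"claw":0.65},{"x":0,"y":0,"z":-0.11,"rx":0,"ry":0,"rz":0,"claw":0.65}]'
python3 -m pendant '[{"x":0,"y":0,"z":0,"rx":0,"ry":0,"rz":0,"claw":0.65},{"x":0,"y":0,"z":0,"rx":0,"ry":0,"rz":0,"claw":0.2},{"x":0,"y":0,"z":0,"rx":0,"ry":0,"rz":0,"claw":0.2},{"x":0,"y":0,"z":0,"rx":0,"ry":0,"rz":0,"claw":0.2},{"x":0,"y":0,"z":0,"rx":0,"ry":0,"rz":0,"claw":0.2},{"x":0,"y":0,"z":0.15,"rx":0,"ry":0,"rz":0,"claw":0.2},{"x":0,"y":-0.1,"z":0.36,"rx":0,"ry":0,"rz":0,"claw":0.2},{"x":0,"y":-0.272,"z":0.36,"rx":0,"ry":0,"rz":0,"claw":0.2}]'
python3 -m pendant '[{"x":0.1,"y":-0.2,"z":0,"rx":0,"ry":0,"rz":0,"claw":0.2},{"x":0.2,"y":-0.4,"z":0,"rx":0,"ry":0,"rz":0,"claw":0.2},{"x":0.3,"y":-0.6,"z":0,"rx":0,"ry":0,"rz":0,"claw":0.2},{"x":0.4,"y":-0.8,"z":0,"rx":0,"ry":0,"rz":0,"claw":0.2},{"x":0.5,"y":-0.95,"z":0,"rx":0,"ry":0,"rz":0,"claw":0.2},{"x":0.544,"y":-1,"z":0,"rx":0,"ry":0,"rz":0,"claw":0.2},{"x":0.544,"y":-1,"z":0,"rx":0,"ry":0,"rz":0,"claw":0.2},{"x":0.544,"y":-1,"z":-0.07,"rx":0,"ry":0,"rz":0,"claw":0.2}]'
python3 -m pendant '[{"x":0,"y":0,"z":-0.04,"rx":0,"ry":0,"rz":0,"claw":0.2},{"x":0,"y":0,"z":-0.08,"rx":0,"ry":0,"rz":0,"claw":0.2},{"x":0,"y":0,"z":-0.12,"rx":0,"ry":0,"rz":0,"claw":0.2},{"x":0,"y":0,"z":-0.16,"rx":0,"ry":0,"rz":0,"claw":0.2},{"x":0,"y":0,"z":-0.2,"rx":0,"ry":0,"rz":0,"claw":0.2},{"x":0,"y":0,"z":-0.24,"rx":0,"ry":0,"rz":0,"claw":0.2},{"x":0,"y":0,"z":-0.27,"rx":0,"ry":0,"rz":0,"claw":0.2},{"x":0,"y":0,"z":-0.27,"rx":0,"ry":0,"rz":0,"claw":0.2}]'
```

```text
time_s: 28.3
tcp_pos: [0.4507, 0.1715, 0.0291]
ee_rot: [[0.0, -1.0, 0.0], [-1.0, -0.0, 0.0], [-0.0, -0.0, -1.0]]
wrist_force: [-0.6, -0.2, -0.2]
gripper_width: 0.648
gripper_force: 0.0
time_s: 29.3
tcp_pos: [0.4532, 0.1048, 0.1234]
ee_rot: [[0.003, -1.0, 0.008], [-1.0, -0.003, 0.004], [-0.004, -0.008, -1.0]]
wrist_force: [1.1, -0.8, -2.0]
gripper_width: 0.381
gripper_force: 29.9
time_s: 30.3
tcp_pos: [0.5869, -0.1457, 0.103]
ee_rot: [[0.001, -1.0, 0.002], [-1.0, -0.001, 0.0], [-0.0, -0.002, -1.0]]
wrist_force: [-0.2, -0.7, -1.5]
gripper_width: 0.384
gripper_force: 29.9
time_s: 31.3
tcp_pos: [0.5867, -0.1466, 0.0343]
ee_rot: [[0.0, -1.0, -0.0], [-1.0, -0.0, -0.0], [0.0, 0.0, -1.0]]
wrist_force: [0.5, -0.3, -1.1]
gripper_width: 0.381
gripper_force: 30.0
```

```bash
python3 -m pendant '[{"x":0,"y":0,"z":0,"rx":0,"ry":0,"rz":0,"claw":0.65},{"x":0,"y":0,"z":0,"rx":0,"ry":0,"rz":0,"claw":0.65},{"x":0,"y":0,"z":0,"rx":0,"ry":0,"rz":0,"claw":0.65},{"x":0,"y":0,"z":0,"rx":0,"ry":0,"rz":0,"claw":0.65},{"x":0,"y":0,"z":0.1,"rx":0,"ry":0,"rz":0,"claw":0.7},{"x":0,"y":0,"z":0.34,"rx":0,"ry":0,"rz":0,"claw":0.7},{"x":0,"y":0.2,"z":0.34,"rx":0,"ry":0,"rz":0,"claw":0.7},{"x":0,"y":0.442,"z":0.34,"rx":0,"ry":0,"rz":0,"claw":0.7}]'
python3 -m pendant '[{"x":0,"y":0.2,"z":0,"rx":0,"ry":0,"rz":0,"claw":0.7},{"x":-0.1,"y":0.4,"z":0,"rx":0,"ry":0,"rz":0,"claw":0.7},{"x":-0.216,"y":0.6,"z":0,"rx":0,"ry":0,"rz":0,"claw":0.7},{"x":-0.216,"y":0.75,"z":0,"rx":0,"ry":0,"rz":0,"claw":0.7},{"x":-0.216,"y":0.9,"z":0,"rx":0,"ry":0,"rz":0,"claw":0.7},{"x":-0.216,"y":1,"z":0,"rx":0,"ry":0,"rz":0,"claw":0.7},{"x":-0.216,"y":1,"z":0,"rx":0,"ry":0,"rz":0,"claw":0.7},{"x":-0.216,"y":1,"z":0,"rx":0,"ry":0,"rz":0,"claw":0.7}]'
python3 -m pendant '[{"x":0,"y":0.1,"z":0,"rx":0,"ry":0,"rz":0,"claw":0.7},{"x":0,"y":0.2,"z":0,"rx":0,"ry":0,"rz":0,"claw":0.7},{"x":0,"y":0.2,"z":0,"rx":0,"ry":0,"rz":0,"claw":0.7},{"x":0,"y":0.2,"z":-0.12,"rx":0,"ry":0,"rz":0,"claw":0.7},{"x":0,"y":0.2,"z":-0.25,"rx":0,"ry":0,"rz":0,"claw":0.7},{"x":0,"y":0.2,"z":-0.25,"rx":0,"ry":0,"rz":0,"claw":0.7},{"x":0,"y":0.2,"z":-0.25,"rx":0,"ry":0,"rz":0,"claw":0.2},{"x":0,"y":0.2,"z":-0.25,"rx":0,"ry":0,"rz":0,"claw":0.2}]'
python3 -m pendant '[{"x":0,"y":0,"z":0,"rx":0,"ry":0,"rz":0,"claw":0.2},{"x":0,"y":0,"z":0,"rx":0,"ry":0,"rz":0,"claw":0.2},{"x":0,"y":0,"z":0,"rx":0,"ry":0,"rz":0,"claw":0.2},{"x":0,"y":0,"z":0,"rx":0,"ry":0,"rz":0,"claw":0.2},{"x":0,"y":0,"z":0,"rx":0,"ry":0,"rz":0,"claw":0.2},{"x":0,"y":0,"z":0,"rx":0,"ry":0,"rz":0,"claw":0.2},{"x":0,"y":0,"z":0,"rx":0,"ry":0,"rz":0,"claw":0.2},{"x":0,"y":0,"z":0,"rx":0,"ry":0,"rz":0,"claw":0.2}]'
```

```text
time_s: 32.3
tcp_pos: [0.587, -0.0356, 0.1207]
ee_rot: [[-0.003, -1.0, 0.002], [-1.0, 0.003, 0.001], [-0.001, -0.002, -1.0]]
wrist_force: [1.1, 0.0, -1.0]
gripper_width: 0.699
gripper_force: 0.0
time_s: 33.3
tcp_pos: [0.5324, 0.2132, 0.1193]
ee_rot: [[-0.001, -1.0, -0.001], [-1.0, 0.001, -0.001], [0.001, 0.001, -1.0]]
wrist_force: [-0.1, -0.2, -0.3]
gripper_width: 0.696
gripper_force: 0.0
time_s: 34.3
tcp_pos: [0.5336, 0.2646, 0.0587]
ee_rot: [[0.0, -1.0, 0.002], [-1.0, -0.0, 0.002], [-0.002, -0.002, -1.0]]
wrist_force: [0.2, -0.8, 0.3]
gripper_width: 0.558
gripper_force: 0.0
time_s: 35.3
tcp_pos: [0.5333, 0.2643, 0.0578]
ee_rot: [[0.001, -1.0, 0.001], [-1.0, -0.001, 0.001], [-0.001, -0.001, -1.0]]
wrist_force: [-0.1, 0.4, 5.0]
gripper_width: 0.36
gripper_force: 30.0
```

s3 is tall.

```bash
python3 -m pendant '[{"x":0,"y":0,"z":0,"rx":0,"ry":0,"rz":0,"claw":0.65},{"x":0,"y":0,"z":0,"rx":0,"ry":0,"rz":0,"claw":0.65},{"x":0,"y":0,"z":0,"rx":0,"ry":0,"rz":0,"claw":0.65},{"x":0,"y":0,"z":0,"rx":0,"ry":0,"rz":0,"claw":0.65},{"x":0,"y":0,"z":0,"rx":0,"ry":0,"rz":0,"claw":0.65},{"x":0,"y":0,"z":0,"rx":0,"ry":0,"rz":0,"claw":0.65},{"x":0,"y":0,"z":-0.06,"rx":0,"ry":0,"rz":0,"claw":0.65},{"x":0,"y":0,"z":-0.11,"rx":0,"ry":0,"rz":0,"claw":0.65}]'
python3 -m pendant '[{"x":0,"y":0,"z":0,"rx":0,"ry":0,"rz":0,"claw":0.65},{"x":0,"y":0,"z":0,"rx":0,"ry":0,"rz":0,"claw":0.2},{"x":0,"y":0,"z":0,"rx":0,"ry":0,"rz":0,"claw":0.2},{"x":0,"y":0,"z":0,"rx":0,"ry":0,"rz":0,"claw":0.2},{"x":0,"y":0,"z":0,"rx":0,"ry":0,"rz":0,"claw":0.2},{"x":0,"y":0,"z":0.15,"rx":0,"ry":0,"rz":0,"claw":0.2},{"x":0,"y":-0.2,"z":0.36,"rx":0,"ry":0,"rz":0,"claw":0.2},{"x":0,"y":-0.418,"z":0.36,"rx":0,"ry":0,"rz":0,"claw":0.2}]'
python3 -m pendant '[{"x":0.1,"y":-0.2,"z":0,"rx":0,"ry":0,"rz":0,"claw":0.2},{"x":0.2,"y":-0.4,"z":0,"rx":0,"ry":0,"rz":0,"claw":0.2},{"x":0.216,"y":-0.6,"z":0,"rx":0,"ry":0,"rz":0,"claw":0.2},{"x":0.216,"y":-0.8,"z":0,"rx":0,"ry":0,"rz":0,"claw":0.2},{"x":0.216,"y":-0.95,"z":0,"rx":0,"ry":0,"rz":0,"claw":0.2},{"x":0.216,"y":-1,"z":0,"rx":0,"ry":0,"rz":0,"claw":0.2},{"x":0.216,"y":-1,"z":0,"rx":0,"ry":0,"rz":0,"claw":0.2},{"x":0.216,"y":-1,"z":-0.07,"rx":0,"ry":0,"rz":0,"claw":0.2}]'
python3 -m pendant '[{"x":0,"y":0,"z":-0.04,"rx":0,"ry":0,"rz":0,"claw":0.2},{"x":0,"y":0,"z":-0.08,"rx":0,"ry":0,"rz":0,"claw":0.2},{"x":0,"y":0,"z":-0.12,"rx":0,"ry":0,"rz":0,"claw":0.2},{"x":0,"y":0,"z":-0.16,"rx":0,"ry":0,"rz":0,"claw":0.2},{"x":0,"y":0,"z":-0.2,"rx":0,"ry":0,"rz":0,"claw":0.2},{"x":0,"y":0,"z":-0.24,"rx":0,"ry":0,"rz":0,"claw":0.2},{"x":0,"y":0,"z":-0.27,"rx":0,"ry":0,"rz":0,"claw":0.2},{"x":0,"y":0,"z":-0.27,"rx":0,"ry":0,"rz":0,"claw":0.2}]'
python3 -m pendant '[{"x":0,"y":0,"z":0,"rx":0,"ry":0,"rz":0,"claw":0.65},{"x":0,"y":0,"z":0,"rx":0,"ry":0,"rz":0,"claw":0.65},{"x":0,"y":0,"z":0,"rx":0,"ry":0,"rz":0,"claw":0.65},{"x":0,"y":0,"z":0,"rx":0,"ry":0,"rz":0,"claw":0.65},{"x":0,"y":0,"z":0.1,"rx":0,"ry":0,"rz":0,"claw":0.7},{"x":0,"y":0,"z":0.34,"rx":0,"ry":0,"rz":0,"claw":0.7},{"x":0,"y":0.2,"z":0.34,"rx":0,"ry":0,"rz":0,"claw":0.7},{"x":0,"y":0.446,"z":0.34,"rx":0,"ry":0,"rz":0,"claw":0.7}]'
python3 -m pendant '[{"x":-0.1,"y":0.15,"z":0,"rx":0,"ry":0,"rz":0,"claw":0.7},{"x":-0.2,"y":0.35,"z":0,"rx":0,"ry":0,"rz":0,"claw":0.7},{"x":-0.3,"y":0.55,"z":0,"rx":0,"ry":0,"rz":0,"claw":0.7},{"x":-0.4,"y":0.75,"z":0,"rx":0,"ry":0,"rz":0,"claw":0.7},{"x":-0.5,"y":0.9,"z":0,"rx":0,"ry":0,"rz":0,"claw":0.7},{"x":-0.564,"y":1,"z":0,"rx":0,"ry":0,"rz":0,"claw":0.7},{"x":-0.564,"y":1,"z":-0.12,"rx":0,"ry":0,"rz":0,"claw":0.7},{"x":-0.564,"y":1,"z":-0.25,"rx":0,"ry":0,"rz":0,"claw":0.7}]'
python3 -m pendant '[{"x":0,"y":0,"z":0,"rx":0,"ry":0,"rz":0,"claw":0.7},{"x":0,"y":0,"z":0,"rx":0,"ry":0,"rz":0,"claw":0.2},{"x":0,"y":0,"z":0,"rx":0,"ry":0,"rz":0,"claw":0.2},{"x":0,"y":0,"z":0,"rx":0,"ry":0,"rz":0,"claw":0.2},{"x":0,"y":0,"z":0,"rx":0,"ry":0,"rz":0,"claw":0.2},{"x":0,"y":0,"z":0,"rx":0,"ry":0,"rz":0,"claw":0.2},{"x":0,"y":0,"z":0,"rx":0,"ry":0,"rz":0,"claw":0.2},{"x":0,"y":0,"z":0,"rx":0,"ry":0,"rz":0,"claw":0.2}]'
```

```text
time_s: 36.3
tcp_pos: [0.5322, 0.2636, 0.0282]
ee_rot: [[-0.0, -1.0, -0.001], [-1.0, 0.0, -0.001], [0.001, 0.001, -1.0]]
wrist_force: [-0.1, 0.2, 0.2]
gripper_width: 0.646
gripper_force: 0.0
time_s: 37.3
tcp_pos: [0.5347, 0.1605, 0.123]
ee_rot: [[0.004, -1.0, 0.007], [-1.0, -0.004, 0.003], [-0.003, -0.007, -1.0]]
wrist_force: [1.0, -0.9, -2.2]
gripper_width: 0.381
gripper_force: 30.0
time_s: 38.3
tcp_pos: [0.588, -0.0894, 0.1033]
ee_rot: [[0.002, -1.0, 0.004], [-1.0, -0.002, 0.0], [-0.0, -0.004, -1.0]]
wrist_force: [-0.7, 1.1, -1.6]
gripper_width: 0.381
gripper_force: 30.0
time_s: 39.3
tcp_pos: [0.5867, -0.0906, 0.0342]
ee_rot: [[0.0, -1.0, -0.0], [-1.0, -0.0, -0.0], [0.0, 0.0, -1.0]]
wrist_force: [0.2, -0.3, -1.5]
gripper_width: 0.382
gripper_force: 30.0
time_s: 40.3
tcp_pos: [0.5871, 0.0214, 0.1208]
ee_rot: [[-0.003, -1.0, 0.002], [-1.0, 0.003, 0.001], [-0.001, -0.002, -1.0]]
wrist_force: [0.4, -0.1, -1.0]
gripper_width: 0.698
gripper_force: 0.0
time_s: 41.3
tcp_pos: [0.4457, 0.272, 0.0571]
ee_rot: [[0.002, -1.0, 0.002], [-1.0, -0.002, 0.002], [-0.002, -0.002, -1.0]]
wrist_force: [0.3, 0.8, -1.1]
gripper_width: 0.7
gripper_force: 0.0
time_s: 42.3
tcp_pos: [0.4463, 0.2714, 0.0577]
ee_rot: [[0.001, -1.0, 0.001], [-1.0, -0.001, 0.001], [-0.001, -0.001, -1.0]]
wrist_force: [0.9, -0.9, 5.3]
gripper_width: 0.359
gripper_force: 30.0
```

s5 is tall.

```bash
python3 -m pendant '[{"x":0,"y":0,"z":0,"rx":0,"ry":0,"rz":0,"claw":0.65},{"x":0,"y":0,"z":0,"rx":0,"ry":0,"rz":0,"claw":0.65},{"x":0,"y":0,"z":0,"rx":0,"ry":0,"rz":0,"claw":0.65},{"x":0,"y":0,"z":0,"rx":0,"ry":0,"rz":0,"claw":0.65},{"x":0,"y":0,"z":0,"rx":0,"ry":0,"rz":0,"claw":0.65},{"x":0,"y":0,"z":0,"rx":0,"ry":0,"rz":0,"claw":0.65},{"x":0,"y":0,"z":-0.06,"rx":0,"ry":0,"rz":0,"claw":0.65},{"x":0,"y":0,"z":-0.11,"rx":0,"ry":0,"rz":0,"claw":0.65}]'
python3 -m pendant '[{"x":0,"y":0,"z":0,"rx":0,"ry":0,"rz":0,"claw":0.65},{"x":0,"y":0,"z":0,"rx":0,"ry":0,"rz":0,"claw":0.2},{"x":0,"y":0,"z":0,"rx":0,"ry":0,"rz":0,"claw":0.2},{"x":0,"y":0,"z":0,"rx":0,"ry":0,"rz":0,"claw":0.2},{"x":0,"y":0,"z":0,"rx":0,"ry":0,"rz":0,"claw":0.2},{"x":0,"y":0,"z":0.15,"rx":0,"ry":0,"rz":0,"claw":0.2},{"x":0,"y":-0.1,"z":0.36,"rx":0,"ry":0,"rz":0,"claw":0.2},{"x":0,"y":-0.222,"z":0.36,"rx":0,"ry":0,"rz":0,"claw":0.2}]'
python3 -m pendant '[{"x":0.1,"y":-0.2,"z":0,"rx":0,"ry":0,"rz":0,"claw":0.2},{"x":0.2,"y":-0.4,"z":0,"rx":0,"ry":0,"rz":0,"claw":0.2},{"x":0.3,"y":-0.6,"z":0,"rx":0,"ry":0,"rz":0,"claw":0.2},{"x":0.4,"y":-0.8,"z":0,"rx":0,"ry":0,"rz":0,"claw":0.2},{"x":0.5,"y":-0.95,"z":0,"rx":0,"ry":0,"rz":0,"claw":0.2},{"x":0.564,"y":-1,"z":0,"rx":0,"ry":0,"rz":0,"claw":0.2},{"x":0.564,"y":-1,"z":0,"rx":0,"ry":0,"rz":0,"claw":0.2},{"x":0.564,"y":-1,"z":-0.07,"rx":0,"ry":0,"rz":0,"claw":0.2}]'
python3 -m pendant '[{"x":0,"y":0,"z":-0.04,"rx":0,"ry":0,"rz":0,"claw":0.2},{"x":0,"y":0,"z":-0.08,"rx":0,"ry":0,"rz":0,"claw":0.2},{"x":0,"y":0,"z":-0.12,"rx":0,"ry":0,"rz":0,"claw":0.2},{"x":0,"y":0,"z":-0.16,"rx":0,"ry":0,"rz":0,"claw":0.2},{"x":0,"y":0,"z":-0.2,"rx":0,"ry":0,"rz":0,"claw":0.2},{"x":0,"y":0,"z":-0.24,"rx":0,"ry":0,"rz":0,"claw":0.2},{"x":0,"y":0,"z":-0.27,"rx":0,"ry":0,"rz":0,"claw":0.2},{"x":0,"y":0,"z":-0.27,"rx":0,"ry":0,"rz":0,"claw":0.2}]'
python3 -m pendant '[{"x":0,"y":0,"z":0,"rx":0,"ry":0,"rz":0,"claw":0.65},{"x":0,"y":0,"z":0,"rx":0,"ry":0,"rz":0,"claw":0.65},{"x":0,"y":0,"z":0,"rx":0,"ry":0,"rz":0,"claw":0.65},{"x":0,"y":0,"z":0,"rx":0,"ry":0,"rz":0,"claw":0.65},{"x":0,"y":0,"z":0.1,"rx":0,"ry":0,"rz":0,"claw":1},{"x":0,"y":0,"z":0.34,"rx":0,"ry":0,"rz":0,"claw":1},{"x":0,"y":0.25,"z":0.34,"rx":0,"ry":0,"rz":0,"claw":1},{"x":0,"y":0.5,"z":0.34,"rx":0,"ry":0,"rz":0,"claw":1}]'
python3 -m pendant '[{"x":-0.1,"y":0.2,"z":0,"rx":0,"ry":0,"rz":0,"claw":1},{"x":-0.3,"y":0.4,"z":0,"rx":0,"ry":0,"rz":0,"claw":1},{"x":-0.5,"y":0.6,"z":0,"rx":0,"ry":0,"rz":0,"claw":1},{"x":-0.6,"y":0.7,"z":0,"rx":0,"ry":0,"rz":0,"claw":1},{"x":-0.6,"y":0.7,"z":0,"rx":0,"ry":0,"rz":0,"claw":1},{"x":-0.6,"y":0.7,"z":0,"rx":0,"ry":0,"rz":0,"claw":1},{"x":-0.6,"y":0.7,"z":0,"rx":0,"ry":0,"rz":0,"claw":1},{"x":-0.6,"y":0.7,"z":0,"rx":0,"ry":0,"rz":0,"claw":1}]'
python3 - <<'E'
from h import *
T=capture("top");S=capture("scene")
I=T["color"][190:330,130:370,::-1];J=S["color"][210:390,230:590,::-1]
f=lambda I,s:cv2.convertScaleAbs(cv2.resize(I,None,fx=s,fy=s,interpolation=2),alpha=1.5)
cv2.imwrite("pics/g.png",np.vstack([f(I,2.1),f(J,1.4)]))
E
```

```text
time_s: 43.3
tcp_pos: [0.4452, 0.2705, 0.0283]
ee_rot: [[-0.0, -1.0, -0.001], [-1.0, 0.0, -0.001], [0.001, 0.001, -1.0]]
wrist_force: [-0.8, 0.5, 0.5]
gripper_width: 0.65
gripper_force: 0.0
time_s: 44.3
tcp_pos: [0.4477, 0.217, 0.1235]
ee_rot: [[0.002, -1.0, 0.007], [-1.0, -0.002, 0.006], [-0.006, -0.007, -1.0]]
wrist_force: [-0.3, 0.7, -1.8]
gripper_width: 0.376
gripper_force: 29.9
time_s: 45.3
tcp_pos: [0.5869, -0.0342, 0.1027]
ee_rot: [[0.0, -1.0, 0.002], [-1.0, -0.0, 0.001], [-0.001, -0.002, -1.0]]
wrist_force: [-0.2, -0.5, -1.6]
gripper_width: 0.381
gripper_force: 29.9
time_s: 46.3
tcp_pos: [0.5867, -0.0346, 0.0342]
ee_rot: [[0.0, -1.0, -0.0], [-1.0, -0.0, -0.0], [0.0, 0.0, -1.0]]
wrist_force: [0.4, -0.5, -1.7]
gripper_width: 0.382
gripper_force: 30.0
time_s: 47.3
tcp_pos: [0.5871, 0.0914, 0.1209]
ee_rot: [[-0.002, -1.0, 0.002], [-1.0, 0.002, 0.001], [-0.001, -0.002, -1.0]]
wrist_force: [0.8, -0.3, 0.0]
gripper_width: 0.969
gripper_force: 0.0
time_s: 48.3
tcp_pos: [0.4373, 0.2646, 0.1194]
ee_rot: [[-0.002, -1.0, -0.0], [-1.0, 0.002, -0.0], [0.0, 0.0, -1.0]]
wrist_force: [-0.1, -0.6, 0.2]
gripper_width: 0.999
gripper_force: 0.0
```

View pics/g.png

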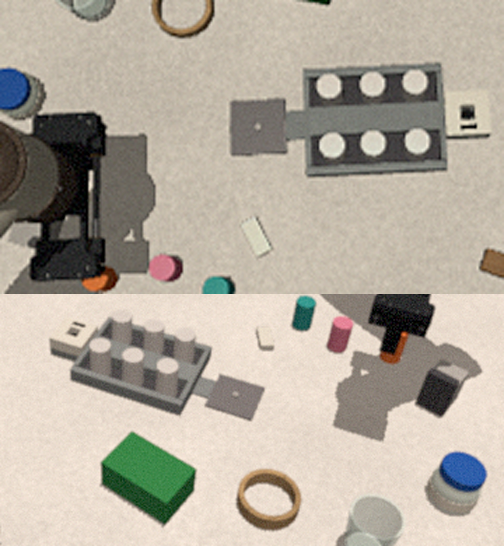

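Crop g: six spacers stand in the two grooves. The blue-capped bottle now looks a bit to the left, at about (15,89) in the top half, so I measure it by colour.

```bash
cat >> h.py <<'E'
def bottle():
    out=[]
    for n,r in(("top",(120,320,180,300)),("scene",(380,600,240,400))):
        P=capture(n);x0,x1,y0,y1=r
        h=cv2.cvtColor(P["color"][y0:y1,x0:x1],cv2.COLOR_RGB2HSV)
        m=cv2.inRange(h,(105,130,40),(125,255,255));k,l,st,c=cv2.connectedComponentsWithStats(m)
        i=1+np.argmax(st[1:,4]);out+=[P,c[i]+[x0,y0]];print(n,c[i]+[x0,y0],st[i])
    print("tri",tri(*out),"top@.061",atz(out[0],out[1],.061))
E
python3 -c "
from h import *
bottle()"
```

```text
top [133.198  231.8087] [  4  43  20  19 298]
scene [560.2918 336.5638] [165  83  32  28 658]
tri (array([0.6066, 0.3957, 0.0544]), np.float64(0.0003483835171058658)) top@.061 [0.605  0.3935 0.061 ]
```

The bottle was knocked to about (0.606, 0.395). Grasping it there.

```bash
python3 -m pendant '[{"x":0.2,"y":0.15,"z":0,"rx":0,"ry":0,"rz":0,"claw":1},{"x":0.4,"y":0.3,"z":0,"rx":0,"ry":0,"rz":0,"claw":1},{"x":0.6,"y":0.45,"z":0,"rx":0,"ry":0,"rz":0,"claw":1},{"x":0.676,"y":0.518,"z":0,"rx":0,"ry":0,"rz":0,"claw":1},{"x":0.676,"y":0.518,"z":0,"rx":0,"ry":0,"rz":0,"claw":1},{"x":0.676,"y":0.518,"z":0,"rx":0,"ry":0,"rz":0,"claw":1},{"x":0.676,"y":0.518,"z":-0.1,"rx":0,"ry":0,"rz":0,"claw":1},{"x":0.676,"y":0.518,"z":-0.2,"rx":0,"ry":0,"rz":0,"claw":1}]'
python3 -m pendant '[{"x":0,"y":0,"z":-0.1,"rx":0,"ry":0,"rz":0,"claw":1},{"x":0,"y":0,"z":-0.2,"rx":0,"ry":0,"rz":0,"claw":1},{"x":0,"y":0,"z":-0.212,"rx":0,"ry":0,"rz":0,"claw":1},{"x":0,"y":0,"z":-0.212,"rx":0,"ry":0,"rz":0,"claw":0.5},{"x":0,"y":0,"z":-0.212,"rx":0,"ry":0,"rz":0,"claw":0.5},{"x":0,"y":0,"z":-0.212,"rx":0,"ry":0,"rz":0,"claw":0.5},{"x":0,"y":0,"z":-0.212,"rx":0,"ry":0,"rz":0,"claw":0.5},{"x":0,"y":0,"z":-0.212,"rx":0,"ry":0,"rz":0,"claw":0.5}]'
```

```text
time_s: 49.5
tcp_pos: [0.6049, 0.3943, 0.0703]
ee_rot: [[0.0, -1.0, 0.001], [-1.0, -0.0, 0.001], [-0.001, -0.001, -1.0]]
wrist_force: [-0.8, -0.5, -1.3]
gripper_width: 1.0
gripper_force: 0.0
time_s: 50.5
tcp_pos: [0.6061, 0.3953, 0.0177]
ee_rot: [[0.001, -1.0, 0.001], [-1.0, -0.001, 0.001], [-0.001, -0.001, -1.0]]
wrist_force: [-1.5, -0.8, 5.1]
gripper_width: 0.723
gripper_force: 30.0
```

```bash
python3 -m pendant '[{"x":0,"y":0,"z":0.05,"rx":0,"ry":0,"rz":0,"claw":0.5},{"x":0,"y":0,"z":0.12,"rx":0,"ry":0,"rz":0,"claw":0.5},{"x":0,"y":0,"z":0.2,"rx":0,"ry":0,"rz":0,"claw":0.5},{"x":0,"y":0,"z":0.28,"rx":0,"ry":0,"rz":0,"claw":0.5},{"x":0,"y":0,"z":0.36,"rx":0,"ry":0,"rz":0,"claw":0.5},{"x":0,"y":-0.08,"z":0.36,"rx":0,"ry":0,"rz":0,"claw":0.5},{"x":0,"y":-0.18,"z":0.36,"rx":0,"ry":0,"rz":0,"claw":0.5},{"x":0,"y":-0.304,"z":0.36,"rx":0,"ry":0,"rz":0,"claw":0.5}]'
python3 -m pendant '[{"x":-0.05,"y":-0.15,"z":0,"rx":0,"ry":0,"rz":0,"claw":0.5},{"x":-0.1,"y":-0.3,"z":0,"rx":0,"ry":0,"rz":0,"claw":0.5},{"x":-0.15,"y":-0.45,"z":0,"rx":0,"ry":0,"rz":0,"claw":0.5},{"x":-0.2,"y":-0.6,"z":0,"rx":0,"ry":0,"rz":0,"claw":0.5},{"x":-0.236,"y":-0.75,"z":0,"rx":0,"ry":0,"rz":0,"claw":0.5},{"x":-0.236,"y":-0.9,"z":0,"rx":0,"ry":0,"rz":0,"claw":0.5},{"x":-0.236,"y":-1,"z":0,"rx":0,"ry":0,"rz":0,"claw":0.5},{"x":-0.236,"y":-1,"z":0,"rx":0,"ry":0,"rz":0,"claw":0.5}]'
python3 -m pendant '[{"x":0,"y":0,"z":-0.06,"rx":0,"ry":0,"rz":0,"claw":0.5},{"x":0,"y":0,"z":-0.12,"rx":0,"ry":0,"rz":0,"claw":0.5},{"x":0,"y":0,"z":-0.18,"rx":0,"ry":0,"rz":0,"claw":0.5},{"x":0,"y":0,"z":-0.24,"rx":0,"ry":0,"rz":0,"claw":0.5},{"x":0,"y":0,"z":-0.28,"rx":0,"ry":0,"rz":0,"claw":0.5},{"x":0,"y":0,"z":-0.31,"rx":0,"ry":0,"rz":0,"claw":0.5},{"x":0,"y":0,"z":-0.335,"rx":0,"ry":0,"rz":0,"claw":0.5},{"x":0,"y":0,"z":-0.34,"rx":0,"ry":0,"rz":0,"claw":0.5}]'
```

```text
time_s: 51.5
tcp_pos: [0.6049, 0.3171, 0.1061]
ee_rot: [[0.0, -1.0, -0.001], [-1.0, -0.0, -0.001], [0.001, 0.001, -1.0]]
wrist_force: [0.8, -0.5, -3.3]
gripper_width: 0.718
gripper_force: 30.0
time_s: 52.5
tcp_pos: [0.5454, 0.0664, 0.1064]
ee_rot: [[-0.003, -1.0, -0.001], [-1.0, 0.003, -0.0], [0.0, 0.001, -1.0]]
wrist_force: [0.2, -0.0, -3.3]
gripper_width: 0.721
gripper_force: 30.0
time_s: 53.5
tcp_pos: [0.5467, 0.0689, 0.0217]
ee_rot: [[0.0, -1.0, -0.0], [-1.0, -0.0, -0.0], [0.0, 0.0, -1.0]]
wrist_force: [-2.5, 0.1, 3.7]
gripper_width: 0.72
gripper_force: 30.0
```

```bash
python3 -m pendant '[{"x":0,"y":0,"z":0,"rx":0,"ry":0,"rz":0,"claw":1},{"x":0,"y":0,"z":0,"rx":0,"ry":0,"rz":0,"claw":1},{"x":0,"y":0,"z":0,"rx":0,"ry":0,"rz":0,"claw":1},{"x":0,"y":0,"z":0,"rx":0,"ry":0,"rz":0,"claw":1},{"x":0,"y":0,"z":0.15,"rx":0,"ry":0,"rz":0,"claw":1},{"x":0,"y":0,"z":0.35,"rx":0,"ry":0,"rz":0,"claw":1},{"x":0,"y":0,"z":0.55,"rx":0,"ry":0,"rz":0,"claw":1},{"x":0,"y":0,"z":0.552,"rx":0,"ry":0,"rz":0,"claw":1}]'
python3 -m pendant '[{"x":-0.1,"y":-0.2,"z":0,"rx":0,"ry":0,"rz":0,"claw":0.6},{"x":-0.1,"y":-0.4,"z":0,"rx":0,"ry":0,"rz":0,"claw":0.6},{"x":-0.168,"y":-0.6,"z":0,"rx":0,"ry":0,"rz":0,"claw":0.6},{"x":-0.168,"y":-0.75,"z":0,"rx":0,"ry":0,"rz":0,"claw":0.6},{"x":-0.168,"y":-0.9,"z":0,"rx":0,"ry":0,"rz":0,"claw":0.6},{"x":-0.168,"y":-1,"z":0,"rx":0,"ry":0,"rz":0,"claw":0.6},{"x":-0.168,"y":-1,"z":0,"rx":0,"ry":0,"rz":0,"claw":0.6},{"x":-0.168,"y":-1,"z":0,"rx":0,"ry":0,"rz":0,"claw":0.6}]'
python3 -m pendant '[{"x":0,"y":-0.2,"z":0,"rx":0,"ry":0,"rz":0,"claw":0.6},{"x":0,"y":-0.4,"z":0,"rx":0,"ry":0,"rz":0,"claw":0.6},{"x":0,"y":-0.6,"z":0,"rx":0,"ry":0,"rz":0,"claw":0.6},{"x":0,"y":-0.8,"z":0,"rx":0,"ry":0,"rz":0,"claw":0.6},{"x":0,"y":-0.9,"z":0,"rx":0,"ry":0,"rz":0,"claw":0.6},{"x":0,"y":-1,"z":0,"rx":0,"ry":0,"rz":0,"claw":0.6},{"x":0,"y":-1,"z":0,"rx":0,"ry":0,"rz":0,"claw":0.6},{"x":0,"y":-1,"z":0,"rx":0,"ry":0,"rz":0,"claw":0.6}]'
python3 - <<'E'
from h import *
bottle()
T=capture("top");S=capture("scene")
I=T["color"][200:290,230:450,::-1];J=S["color"][165:305,185:435,::-1]
f=lambda I,s:cv2.convertScaleAbs(cv2.resize(I,None,fx=s,fy=s,interpolation=2),alpha=1.6)
a=f(I,3);b=f(J,2.2)[:308];b=cv2.copyMakeBorder(b,0,0,0,a.shape[1]-b.shape[1],0)
cv2.imwrite("pics/i.png",np.vstack([a,b]))
E
```

```text
time_s: 54.5
tcp_pos: [0.5494, 0.0698, 0.1644]
ee_rot: [[0.001, -1.0, 0.01], [-1.0, -0.001, 0.003], [-0.003, -0.01, -1.0]]
wrist_force: [0.4, -0.5, -0.9]
gripper_width: 1.004
gripper_force: 0.0
time_s: 55.5
tcp_pos: [0.5042, -0.1807, 0.1588]
ee_rot: [[0.0, -1.0, -0.001], [-1.0, -0.0, 0.0], [-0.0, 0.001, -1.0]]
wrist_force: [0.3, 0.1, -1.3]
gripper_width: 0.604
gripper_force: 0.0
time_s: 56.5
tcp_pos: [0.5049, -0.4298, 0.1592]
ee_rot: [[0.001, -1.0, -0.001], [-1.0, -0.001, 0.001], [-0.001, 0.001, -1.0]]
wrist_force: [-0.2, 0.5, -0.1]
gripper_width: 0.602
gripper_force: 0.0
top [250.2962 246.8599] [121  57  20  20 314]
scene [400.4187 264.2249] [  9  14  24  21 418]
tri (array([0.5464, 0.0689, 0.058 ]), np.float64(0.00011399212671326808)) top@.061 [0.5458 0.0686 0.061 ]
```

View pics/i.png

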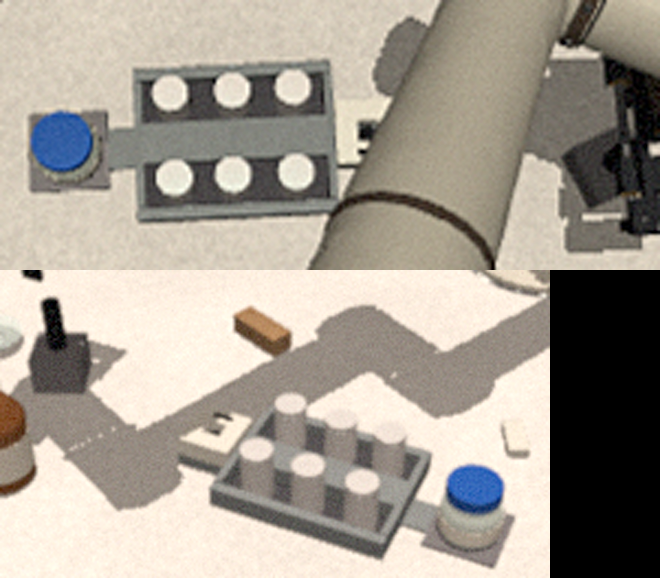

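Crop i: the bottle stands on the seat at (62,143), and all six spacers are upright in their grooves. The stylus handle shows at (52,322). I fit its position in the first pictures.

Run:
```python
from h import *
T=capture("top");S=capture("scene")
t=np.linspace(0,2*np.pi,40)
def sil(P,x,y,r,z0,z1,roi,f=4):
    X=[(x+r*np.cos(a),y+r*np.sin(a),z) for a in t for z in(z0,z1)]
    q=np.array([proj(P,p) for p in X]);q=((q-[roi[0],roi[2]]+.5)*f-.5)
    m=np.zeros(((roi[3]-roi[2])*f,(roi[1]-roi[0])*f),np.uint8);cv2.fillConvexPoly(m,cv2.convexHull(q.astype(np.float32)).astype(np.int32),1);return m>0
for n,P,roi,fn in(("top",T,(410,460,230,280),"top0"),("scene",S,(190,240,165,230),"scene0")):
    g=cv2.imread(f"pics/{fn}.png")[roi[2]:roi[3],roi[0]:roi[1]].max(2)
    g=cv2.resize(g,None,fx=4,fy=4,interpolation=2)
    for th in(26,34,42):
        M=g<th;best=[]
        for x in np.arange(.49,.525,.001):
            for y in np.arange(-.46,-.42,.001):
                s=sil(P,x,y,.011,.047,.109,roi);best.append(((s&M).sum()/(s|M).sum(),x,y))
        print(n,th,M.sum(),max(best))
```

```text
top 26 2207 (np.float64(0.526902382782475), np.float64(0.504), np.float64(-0.44))
top 34 2490 (np.float64(0.5265423242467718), np.float64(0.504), np.float64(-0.44))
top 42 2714 (np.float64(0.5331964407939768), np.float64(0.504), np.float64(-0.44))
scene 26 2244 (np.float64(0.6092859082269889), np.float64(0.501), np.float64(-0.442))
scene 34 2714 (np.float64(0.6307613954672778), np.float64(0.504), np.float64(-0.438))
scene 42 4007 (np.float64(0.5280698274151954), np.float64(0.505), np.float64(-0.44))
```

```bash
python3 -m pendant '[{"x":-0.004,"y":-0.036,"z":0,"rx":0,"ry":0,"rz":0,"claw":0.6},{"x":-0.004,"y":-0.036,"z":-0.1,"rx":0,"ry":0,"rz":0,"claw":0.6},{"x":-0.004,"y":-0.036,"z":-0.2,"rx":0,"ry":0,"rz":0,"claw":0.6},{"x":-0.004,"y":-0.036,"z":-0.3,"rx":0,"ry":0,"rz":0,"claw":0.6},{"x":-0.004,"y":-0.036,"z":-0.38,"rx":0,"ry":0,"rz":0,"claw":0.6},{"x":-0.004,"y":-0.036,"z":-0.38,"rx":0,"ry":0,"rz":0,"claw":0.6},{"x":-0.004,"y":-0.036,"z":-0.38,"rx":0,"ry":0,"rz":0,"claw":0.1},{"x":-0.004,"y":-0.036,"z":-0.38,"rx":0,"ry":0,"rz":0,"claw":0.1}]'
python3 -m pendant '[{"x":0,"y":0,"z":0,"rx":0,"ry":0,"rz":0,"claw":0.1},{"x":0,"y":0,"z":0,"rx":0,"ry":0,"rz":0,"claw":0.1},{"x":0,"y":0,"z":0,"rx":0,"ry":0,"rz":0,"claw":0.1},{"x":0,"y":0,"z":0.06,"rx":0,"ry":0,"rz":0,"claw":0.1},{"x":0,"y":0,"z":0.13,"rx":0,"ry":0,"rz":0,"claw":0.1},{"x":0,"y":0,"z":0.2,"rx":0,"ry":0,"rz":0,"claw":0.1},{"x":0,"y":0,"z":0.3,"rx":0,"ry":0,"rz":0,"claw":0.1},{"x":0,"y":0,"z":0.38,"rx":0,"ry":0,"rz":0,"claw":0.1}]'
```

```text
time_s: 57.8
tcp_pos: [0.5044, -0.4406, 0.0659]
ee_rot: [[0.0, -1.0, 0.002], [-1.0, -0.0, -0.001], [0.001, -0.002, -1.0]]
wrist_force: [-0.5, 0.6, 0.5]
gripper_width: 0.456
gripper_force: 0.0
time_s: 58.8
tcp_pos: [0.504, -0.4403, 0.1621]
ee_rot: [[0.0, -1.0, 0.002], [-1.0, -0.0, -0.001], [0.001, -0.002, -1.0]]
wrist_force: [0.2, -1.1, -0.5]
gripper_width: 0.245
gripper_force: 30.0
```

```bash
python3 -m pendant '[{"x":0.05,"y":0.15,"z":0,"rx":0,"ry":0,"rz":0,"claw":0.1},{"x":0.1,"y":0.3,"z":0,"rx":0,"ry":0,"rz":0,"claw":0.1},{"x":0.172,"y":0.5,"z":0,"rx":0,"ry":0,"rz":0,"claw":0.1},{"x":0.172,"y":0.7,"z":0,"rx":0,"ry":0,"rz":0,"claw":0.1},{"x":0.172,"y":0.85,"z":0,"rx":0,"ry":0,"rz":0,"claw":0.1},{"x":0.172,"y":0.896,"z":0,"rx":0,"ry":0,"rz":0,"claw":0.1},{"x":0.172,"y":0.896,"z":-0.08,"rx":0,"ry":0,"rz":0,"claw":0.1},{"x":0.172,"y":0.896,"z":-0.17,"rx":0,"ry":0,"rz":0,"claw":0.1}]'
python3 - <<'E'
from h import *
bottle()
S=capture("scene");s=sense();p=s["tcp_pos"];print(p)
f=10;x0,y0=255,200
a=cv2.convertScaleAbs(cv2.resize(S["color"][y0:y0+60,x0:x0+60,::-1],None,fx=f,fy=f,interpolation=2),alpha=1.5)
for X,c in((p+[0,0,-.064],(0,0,255)),((.5473,-.2158,.036),(0,200,0))):
    q=(proj(S,X)-[x0,y0]+.5)*f-.5;cv2.drawMarker(a,tuple(int(v) for v in q),c,0,14,1);print(q)
cv2.imwrite("pics/j.png",a)
E
```

```text
time_s: 59.8
tcp_pos: [0.5474, -0.2166, 0.118]
ee_rot: [[0.0, -1.0, 0.003], [-1.0, -0.0, -0.001], [0.001, -0.003, -1.0]]
wrist_force: [0.2, -0.2, -0.9]
gripper_width: 0.241
gripper_force: 30.0
top [250.3055 246.8875] [121  58  20  19 311]
scene [400.4296 264.2482] [  9  14  24  21 419]
tri (array([0.5464, 0.0689, 0.0579]), np.float64(8.563945254571348e-05)) top@.061 [0.5457 0.0685 0.061 ]
[ 0.5461 -0.2167  0.1167]
[271.7806 311.643 ]
[276.3046 370.1619]
```

View pics/j.png

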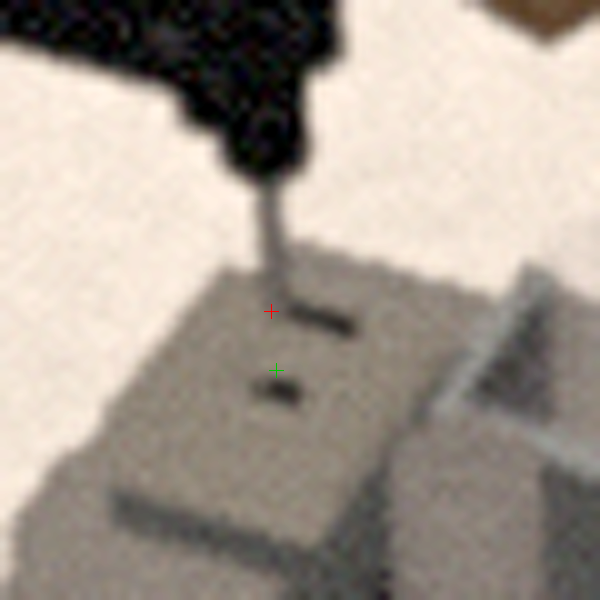

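Crop j: the shaft tip is at about (278,300), near the red mark. The recess is in the arm's shadow, with a dark patch at (277,388) and my green mark at (276,370). I check the hole in the unshadowed first pictures.

Run:
```python
from h import *
S=capture("scene");T=capture("top");f=12;o=[]
for P,n,x0,y0 in((S,"scene0",264,220),(T,"top0",338,228)):
    a=cv2.convertScaleAbs(cv2.resize(cv2.imread(f"pics/{n}.png")[y0:y0+32,x0:x0+32],None,fx=f,fy=f,interpolation=2),alpha=1.5)
    c=np.array([.5473,-.2158,.036]);h=.01
    for X in [c]+[c+[i*h,j*h,0] for i in(-1,1) for j in(-1,1)]+[c-[0,0,.009]]:
        q=(proj(P,X)-[x0,y0]+.5)*f-.5;cv2.drawMarker(a,tuple(int(v) for v in q),(0,0,255),0,8,1)
    o.append(a)
cv2.imwrite("pics/k.png",np.hstack(o))
```

View pics/k.png

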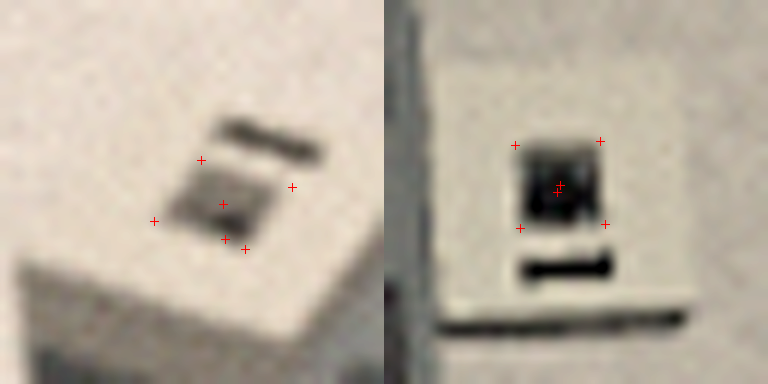

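The recess estimate is centred to about 1 mm in both views. Inserting and pressing.

```bash
python3 -m pendant '[{"x":0,"y":0,"z":-0.03,"rx":0,"ry":0,"rz":0,"claw":0.1},{"x":0,"y":0,"z":-0.06,"rx":0,"ry":0,"rz":0,"claw":0.1},{"x":0,"y":0,"z":-0.086,"rx":0,"ry":0,"rz":0,"claw":0.1},{"x":0,"y":0,"z":-0.086,"rx":0,"ry":0,"rz":0,"claw":0.1},{"x":0,"y":0,"z":-0.086,"rx":0,"ry":0,"rz":0,"claw":0.1},{"x":0,"y":0,"z":-0.086,"rx":0,"ry":0,"rz":0,"claw":0.1},{"x":0,"y":0,"z":-0.086,"rx":0,"ry":0,"rz":0,"claw":0.1},{"x":0,"y":0,"z":-0.086,"rx":0,"ry":0,"rz":0,"claw":0.1}]'
python3 -m pendant '[{"x":0,"y":0,"z":-0.01,"rx":0,"ry":0,"rz":0,"claw":0.1},{"x":0,"y":0,"z":-0.02,"rx":0,"ry":0,"rz":0,"claw":0.1},{"x":0,"y":0,"z":-0.028,"rx":0,"ry":0,"rz":0,"claw":0.1},{"x":0,"y":0,"z":-0.036,"rx":0,"ry":0,"rz":0,"claw":0.1},{"x":0,"y":0,"z":-0.044,"rx":0,"ry":0,"rz":0,"claw":0.1},{"x":0,"y":0,"z":-0.05,"rx":0,"ry":0,"rz":0,"claw":0.1},{"x":0,"y":0,"z":-0.05,"rx":0,"ry":0,"rz":0,"claw":0.1},{"x":0,"y":0,"z":-0.05,"rx":0,"ry":0,"rz":0,"claw":0.1}]'
```

```text
time_s: 61.05
tcp_pos: [0.5467, -0.216, 0.0957]
ee_rot: [[0.0, -1.0, 0.0], [-1.0, -0.0, -0.0], [0.0, -0.0, -1.0]]
wrist_force: [-0.2, 0.4, -1.1]
gripper_width: 0.245
gripper_force: 30.0
time_s: 62.05
tcp_pos: [0.5471, -0.2164, 0.0864]
ee_rot: [[0.002, -1.0, 0.001], [-1.0, -0.002, -0.002], [0.002, -0.001, -1.0]]
wrist_force: [-4.6, 3.1, 16.4]
gripper_width: 0.244
gripper_force: 30.0
```

The button bottomed: 16 N with the tip about 22 mm above the bench. Withdrawing and returning the stylus.

```bash
python3 -m pendant '[{"x":0,"y":0,"z":0,"rx":0,"ry":0,"rz":0,"claw":0.1},{"x":0,"y":0,"z":0.03,"rx":0,"ry":0,"rz":0,"claw":0.1},{"x":0,"y":0,"z":0.08,"rx":0,"ry":0,"rz":0,"claw":0.1},{"x":0,"y":0,"z":0.15,"rx":0,"ry":0,"rz":0,"claw":0.1},{"x":0,"y":0,"z":0.25,"rx":0,"ry":0,"rz":0,"claw":0.1},{"x":0,"y":0,"z":0.306,"rx":0,"ry":0,"rz":0,"claw":0.1},{"x":0,"y":0,"z":0.306,"rx":0,"ry":0,"rz":0,"claw":0.1},{"x":0,"y":0,"z":0.306,"rx":0,"ry":0,"rz":0,"claw":0.1}]'
python3 -m pendant '[{"x":-0.05,"y":-0.15,"z":0,"rx":0,"ry":0,"rz":0,"claw":0.1},{"x":-0.1,"y":-0.3,"z":0,"rx":0,"ry":0,"rz":0,"claw":0.1},{"x":-0.172,"y":-0.5,"z":0,"rx":0,"ry":0,"rz":0,"claw":0.1},{"x":-0.172,"y":-0.7,"z":0,"rx":0,"ry":0,"rz":0,"claw":0.1},{"x":-0.172,"y":-0.85,"z":0,"rx":0,"ry":0,"rz":0,"claw":0.1},{"x":-0.172,"y":-0.896,"z":0,"rx":0,"ry":0,"rz":0,"claw":0.1},{"x":-0.172,"y":-0.896,"z":0,"rx":0,"ry":0,"rz":0,"claw":0.1},{"x":-0.172,"y":-0.896,"z":-0.05,"rx":0,"ry":0,"rz":0,"claw":0.1}]'
python3 -m pendant '[{"x":0,"y":0,"z":-0.04,"rx":0,"ry":0,"rz":0,"claw":0.1},{"x":0,"y":0,"z":-0.08,"rx":0,"ry":0,"rz":0,"claw":0.1},{"x":0,"y":0,"z":-0.13,"rx":0,"ry":0,"rz":0,"claw":0.1},{"x":0,"y":0,"z":-0.18,"rx":0,"ry":0,"rz":0,"claw":0.1},{"x":0,"y":0,"z":-0.23,"rx":0,"ry":0,"rz":0,"claw":0.1},{"x":0,"y":0,"z":-0.28,"rx":0,"ry":0,"rz":0,"claw":0.1},{"x":0,"y":0,"z":-0.32,"rx":0,"ry":0,"rz":0,"claw":0.1},{"x":0,"y":0,"z":-0.322,"rx":0,"ry":0,"rz":0,"claw":0.1}]'
```

```text
time_s: 63.05
tcp_pos: [0.546, -0.2158, 0.1585]
ee_rot: [[-0.0, -1.0, -0.002], [-1.0, 0.0, 0.001], [-0.001, 0.002, -1.0]]
wrist_force: [0.3, -0.1, -1.5]
gripper_width: 0.242
gripper_force: 30.0
time_s: 64.05
tcp_pos: [0.5044, -0.4393, 0.1474]
ee_rot: [[0.001, -1.0, 0.002], [-1.0, -0.001, -0.001], [0.001, -0.002, -1.0]]
wrist_force: [0.6, -0.7, -0.9]
gripper_width: 0.248
gripper_force: 30.0
time_s: 65.05
tcp_pos: [0.5035, -0.44, 0.0659]
ee_rot: [[0.0, -1.0, -0.001], [-1.0, -0.0, 0.0], [-0.0, 0.001, -1.0]]
wrist_force: [0.3, -0.8, 0.3]
gripper_width: 0.244
gripper_force: 30.0
```

```bash
python3 -m pendant '[{"x":0,"y":0,"z":-0.004,"rx":0,"ry":0,"rz":0,"claw":0.1},{"x":0,"y":0,"z":-0.007,"rx":0,"ry":0,"rz":0,"claw":0.1},{"x":0,"y":0,"z":-0.007,"rx":0,"ry":0,"rz":0,"claw":0.1},{"x":0,"y":0,"z":-0.007,"rx":0,"ry":0,"rz":0,"claw":0.6},{"x":0,"y":0,"z":-0.007,"rx":0,"ry":0,"rz":0,"claw":0.6},{"x":0,"y":0,"z":-0.007,"rx":0,"ry":0,"rz":0,"claw":0.6},{"x":0,"y":0,"z":-0.007,"rx":0,"ry":0,"rz":0,"claw":0.6},{"x":0,"y":0,"z":-0.007,"rx":0,"ry":0,"rz":0,"claw":0.6}]'
python3 -m pendant '[{"x":0,"y":0,"z":0.1,"rx":0,"ry":0,"rz":0,"claw":0.6},{"x":0,"y":0,"z":0.2,"rx":0,"ry":0,"rz":0,"claw":0.6},{"x":0,"y":0,"z":0.4,"rx":0,"ry":0,"rz":0,"claw":0.6},{"x":0,"y":0,"z":0.5,"rx":0,"ry":0,"rz":0,"claw":0.6},{"x":-0.2,"y":0.1,"z":0.5,"rx":0,"ry":0,"rz":0,"claw":0.6},{"x":-0.4,"y":0.2,"z":0.5,"rx":0,"ry":0,"rz":0,"claw":0.6},{"x":-0.5,"y":0.4,"z":0.5,"rx":0,"ry":0,"rz":0,"claw":0.6},{"x":-0.5,"y":0.5,"z":0.5,"rx":0,"ry":0,"rz":0,"claw":0.6}]'
python3 - <<'E'
from h import *
bottle()
T=capture("top");S=capture("scene")
I=T["color"][170:290,220:500,::-1];J=S["color"][150:310,150:440,::-1]
f=lambda I,s:cv2.convertScaleAbs(cv2.resize(I,None,fx=s,fy=s,interpolation=2),alpha=1.6)
a=f(I,2.2);b=f(J,2);b=cv2.resize(b,(a.shape[1],int(b.shape[0]*a.shape[1]/b.shape[1])))
cv2.imwrite("pics/l.png",np.vstack([a,b])[:600])
E
```

```text
time_s: 66.05
tcp_pos: [0.5037, -0.4401, 0.0648]
ee_rot: [[0.0, -1.0, -0.0], [-1.0, -0.0, -0.0], [0.0, 0.0, -1.0]]
wrist_force: [-0.4, -0.2, -0.0]
gripper_width: 0.591
gripper_force: 0.0
time_s: 67.05
tcp_pos: [0.3762, -0.3134, 0.1902]
ee_rot: [[-0.001, -1.0, 0.0], [-1.0, 0.001, 0.0], [-0.0, -0.0, -1.0]]
wrist_force: [-0.2, -0.6, 0.1]
gripper_width: 0.605
gripper_force: 0.0
top [250.2788 246.8654] [121  58  20  19 312]
scene [400.3905 264.2643] [  9  14  24  21 420]
tri (array([0.5464, 0.0689, 0.0579]), np.float64(0.00021877252402046024)) top@.061 [0.5458 0.0686 0.061 ]
```

View pics/l.png

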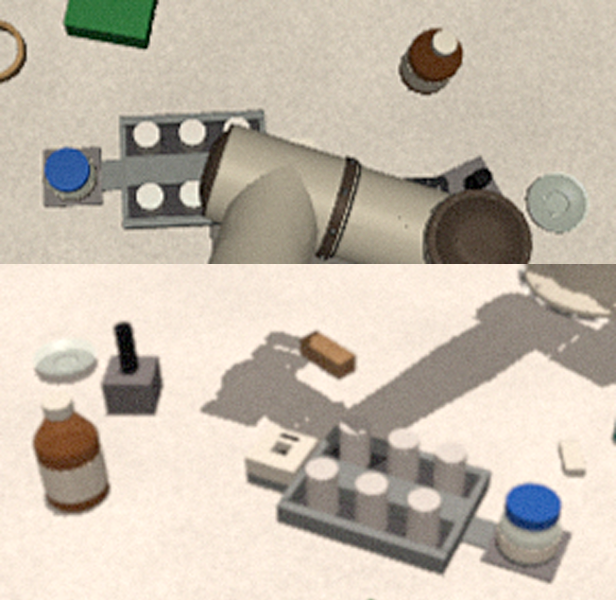

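Crop l: the stylus stands upright in its stand (125,350), all six spacers stand in the grooves, the bottle is on its seat (530,525), and the arm touches nothing.

```bash
python3 -c "
from station import *
print(finish_job())"
```

```text
the job is handed in; nothing more can be done
None
```

The job is handed in at about 67 s of the 210 s: three short and three tall spacers are in their grooves, the bottle (knocked aside once, then regrasped) is on its seat, the start button was pressed to its stop, and the stylus is back upright in its stand.

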